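Tip the washed measure and hang it upside down on the drying peg

TASK

Put the washed tall steel measure up to dry. First push the drip tray fully home under the drying rack, then push the tall measure over in its tipping cradle, away from you, until the cradle lies fully tipped with the measure still in it. After that take the measure out of the cradle, set it down gently, mouth down, over the one free peg of the rack so that its rim sits flat on the peg's rubber pad, let go, and leave the jar, the green bottle and the two squat measures where they are.

Things in the scene. Friction and masses are not known exactly. Their poses are not given: they have to be found in the camera images.
- measure_mid (a point): centre (half-way up, on the axis) of the tall plain steel measure: a straight open cylinder 54 mm across outside, 48 mm inside, 120 mm tall, about 0.16 kg, closed at the bottom. z axis: from closed bottom to open mouth. At the start it stands mouth up in the tipping cradle, its bottom 43 mm above the table.
- cradle_hinge (a point): middle of the cradle's level hinge, 65 mm above the table. x axis: level, the way the cradle tips, away from the robot; y: along the hinge. Upright, the measure's axis is 38 mm behind the hinge (-x), its centre 38 mm and rim 98 mm above it, its back (the side to push) 65 mm behind it. Tipped, its centre is about 52 mm ahead of the hinge and 14 mm above it, mouth 30 degrees below level along +x.
- cradle (a joint): tilt of the cradle, rad: 0 upright (start), 2.09 fully tipped, at its stop. Light and damped: a level push of 1 to 3 N on the measure's back, fingertips 20 to 30 mm below its rim, by about 90 mm along the hinge's x takes it past its balance point (about 45 degrees); then it falls slowly to the stop by itself within 2 s. It may be left at any tilt after the measure is taken.
- cradle_mid (a point): point of the black cradle where the measure's centre is while it stands or lies in it (within 3 mm); z: along the rails to the mouth. Two rails, 38 mm over their outsides, run along the measure's +x side (its underside once tipped), a small ledge is under its bottom and a lip reaches 6 mm inside its rim. The measure lies loose: take it by its sides near the closed end, lift 15 mm square to its axis to clear the lip.
- stand: fixed black stand of the cradle, origin on the table under the hinge, x as the hinge's: base plate 160 x 110 x 8 mm and two upright cheeks under the hinge, 22 mm wide, 75 mm tall, outer faces 27 mm to each side.
- tray_front (a point): middle of the top edge of the steel drip tray's front wall, on its outer face, 33 mm above the table; the wall is 4 mm thick, 30 mm high and 295 mm wide. The tray slides in the rack and juts out of the rack's front, towards the robot. x axis: level, the way it is pushed home; fully home this face still stands 40 mm ahead of the deck's front edge.
- tray (a joint): how far the drip tray is pulled out, m: 0 is fully home against its stop. About 2 to 3 N moves it; it stays where it is left.
- seat_top (a point): centre of the top of the round black rubber pad (68 mm across, 4 mm thick) round the foot of the one free drying peg, 49 mm above the table, on the peg's axis. The upright peg's tip is 76 mm above this point; it is 14 to 16 mm thick over a cone-shaped foot that widens downward from 30 mm above the pad to 36 mm across at 8 mm above it. Seated, the measure's centre is 60 mm above this point.
- rack: fixed white drying rack, origin on the table under its middle, x: the way the tray is pushed home. Deck 110 mm deep (x), 320 mm wide (y), top 45 mm above the table, with three equal upright pegs in a row along y, 110 mm apart; which one is free varies.
- squat_a_base (a point): middle of the closed bottom (now on top) of a squat steel measure, 70 mm across, 90 mm tall, that stands mouth down over one of the other two pegs, its top 135 mm above the table. Leave it there.
- squat_b_base (a point): the same for the second squat measure on the remaining peg. Leave it there.
- jar: amber jar with steel lid, 68 mm across, 110 mm tall, origin at the middle of its underside: a bystander that stands between cradle and rack.
- oil: green bottle, 60 mm across, 190 mm tall, origin at the middle of its underside: a bystander behind.
Things that resemble listed ones, but are neither listed nor needed, are in the scene too. Leave any purple look-alike of the part that bears measure_mid alone. There is more than one size of the stand; the one meant has the size given above.

How it is judged:
By the outcome, as a careful person would: the job done as asked, in the order asked, and still so for the second after the job is handed in, with the robot touching nothing.
It also fails if it takes over 64 s, if anything falls off the work surface, if the arm or the gripper's body presses on something with over 40 N, if the wrist force passes 120 N, or if a joint passes its speed limit or range.

ROBOT

A 6-joint arm with a two-finger parallel gripper is mounted at the origin on the work surface. World frame = base frame: x ahead of the robot, y to its left, z up, the work surface at z = 0. Lengths are in mm, angles in degrees, forces in N, time in s.
With the tool pointing down it reaches from about 350 to 950 mm from the base axis. Payload 17.4 kg.
Tool frame: the origin (TCP) lies at the very end of the fingers, on their centre line; the grasp point (between the pads) lies 19 mm behind it; z points along the fingers, y is the direction in which the jaws open and shut (so a half turn about z gives the same grasp; the last joint's range is limited). The gripper opens to 93 mm and grips with 3 to 60 N. Pads are 15 mm wide; open, the fingers measure 128 mm over their backs; the gripper's body (75 mm by 188 mm) begins 65 mm behind the grasp point.
Start: joints at [61.719, 6.646, 82.598, -0, 90.757, -2.166], TCP at [297.13, 606.09, 183.646] pointing down, gripper open.
Joint ranges: [-162.19, 162.19], [-47.58, 125.68], [4.15, 143.07], [-65.23, 245.23], [0.69, 171.88], [-170.13, 170.13]. Speed limits (degrees/s): [108.29, 108.29, 127.2, 180, 180, 180].

INTERFACE

Orientations are given as [roll, pitch, yaw] about the fixed x, y, z axes, in that order (R = Rz(yaw) Ry(pitch) Rx(roll)).
In Python, from bench import observe, get_image, camera_info, job_done, find_in, cut_out gives the robot as it stands.
- The arm moves only by the tool move_arm, never from a script. Its argument "moves" is one flat list of numbers, 7 for each row, row after row: the shift along the tool's x, y, z each as a share of 80 mm, from -1 to 1, then the turn, a rotation vector about the tool's x, y, z each as a share of pi rad, from -1 to 1, then the closure, from 0 (fully open) to 1 (shut). A call has exactly 5 rows; each row is the pose to reach, as a shift and turn from the pose commanded when the call began, along the tool's axes at that moment, turning the shorter way round; what a row does not reach only later rows make up. A row lasts 1/8 s, in which the tool goes at most 62.5 mm and 10.7 degrees, less where a joint would pass 70% of its speed; a pose out of reach is approached as far as the arm can. A call with a number of a shift or a turn outside -1 to 1 is refused whole. A call with a gripper value outside its range is refused whole. The fingers move at their own pace and stop on an object; "grip_force" is the grip in N (left out, the last holds). Time passes only in rows, so rows that repeat a pose let the fingers close, or fill a call up. It gives the time, the measured TCP pose, the force and the opening at its end, in the units of the state.
- observe(): the state, without advancing time (a new reading comes with each control period).
- get_image(name): name is "scene" or "top" or "wrist"; returns (picture, depth): 400x640x3 uint8, red, green, blue; 400x640 float32, mm along the optical axis (not along the pixel's ray), 0 where there is no reading.
- camera_info(name): a dict with "intrinsics" (3x3 intrinsics, pixels), "T" (4x4, takes a point from camera to world coordinates); the wrist camera has in their place "hand_eye" (4x4, takes a point from camera to tool coordinates, whose origin is the TCP and whose axes are the flange's). Camera axes: x right, y up, looking along -z (the intrinsics and any distortion apply to the point x, -y, -z); pixel columns grow to the right and rows downward; lengths in mm; the calibration is good to about 2 mm. A picture is of the moment at which its call begins: read the wrist's pose just before it. camera_info takes no time and is no camera call.
- job_done(): hands the job in, once; it reports no verdict.
Trained networks look in the newest picture that a camera, given by its name, has taken for a name from the list of things; names that differ only in an ending like _2 or _b are one class to them, and where a whole thing is asked for, a point or a joint stands for the part that bears it (a point fixed in the world has none). Each returns a list of dicts, best first, with "score" (0 to 1); they miss things now and then, are a little off and sometimes report something else, mostly with a low value. They report only what shows in the picture. A call takes as long as a camera call. They do not tell look-alikes from the thing itself.
- find_in(name, camera): "extent" ([left, top, width, height] in pixels, round what is visible of it).
- cut_out(name, camera): "mask" (400x640 bool, what is visible of it) and "extent" ([left, top, width, height] in pixels, round what is visible of it).
The state is a dict: "time": time; "qpos": joint angles; "joint_velocities": joint speeds; "tau": joint torques, N m; "tool_pos": TCP position; "eef_rot": TCP orientation; "contact_force": force on the tool from outside, world axes, zero at the start; "torque": the same for the moment, N m; "finger_gap": finger opening in mm.
Only numpy, scipy, OpenCV 4.12 (cv2) and the standard library are available. Lean on these libraries where they do the work, as an engineer would, in place of code of your own. Each camera call takes 0.05 s, during which the arm holds its last target.

## Working session

There is one attempt and no reset: what is moved stays moved. The work goes in short steps, Python scripts to look and compute and a tool call to move; the robot and the scene stay as the last step left them, time stands still between calls to the robot, and variables do not carry over. Pictures are saved under pics/ and viewed, and the job is handed in when it is done.

Besides the shell and the picture viewer there is one more tool, called after "Emit:" as name(argument=value, ...) on one line, values as JSON. move_arm: Moves the arm, as the interface text tells. Its arguments: {"type":"object","properties":{"moves":{"type":"array","items":{"type":"number"}},"grip_force":{"type":"number"}},"required":["moves"]}

```bash
ls; mkdir -p pics
python3 - <<'E'
from bench import *
import cv2,numpy as np
s=observe();print(s)
for c in ["scene","top"]:
    p,d=get_image(c);cv2.imwrite(f"pics/{c}0.png",p[:,:,::-1]);np.save(f"pics/{c}0.npy",d)
    i=camera_info(c);print(c,i)
print(camera_info("wrist"))
E
```

```text
pics
{'time': 0.0, 'qpos': array([ 6.17183408e+01,  6.67374680e+00,  8.26350756e+01, -1.05486551e-03,
        9.07586282e+01, -2.16368690e+00]), 'joint_velocities': array([-0.00361244,  0.04752229, -0.04712559, -0.12744946,  0.1244355 ,
        0.02285885]), 'tau': array([ 4.13632559e-03, -7.21256518e+01, -6.22609591e+01,  7.82110216e-02,
        2.36814696e-02, -1.36924882e-04]), 'tool_pos': array([297.01997632, 605.85558106, 182.91692999]), 'eef_rot': array([-1.79932558e+02, -1.49252673e-03,  1.53882013e+02]), 'contact_force': array([-0.00770144, -0.40393839,  0.75210661]), 'torque': array([-0.09338705,  0.04919194,  0.02188082]), 'finger_gap': 93.426054734094}
scene {'intrinsics': array([[377.26418167,   0.        , 318.34547466],
       [  0.        , 377.26418167, 197.55490624],
       [  0.        ,   0.        ,   1.        ]]), 'T': array([[-8.39181927e-01, -4.44808714e-01,  3.12919962e-01,
         7.84844755e+02],
       [ 5.43577089e-01, -6.67758441e-01,  5.08549519e-01,
         4.93075111e+02],
       [-1.72523119e-02,  5.96861687e-01,  8.02158640e-01,
         8.9129056
[... 439 characters left out ...]
01],
       [ 1.31265333e-02,  1.96030849e-01,  9.80509868e-01,
         1.17557646e+03],
       [ 0.00000000e+00,  0.00000000e+00,  0.00000000e+00,
         1.00000000e+00]])}
{'intrinsics': array([[297.14850875,   0.        , 314.74036494],
       [  0.        , 297.14850875, 208.90134112],
       [  0.        ,   0.        ,   1.        ]]), 'hand_eye': array([[-7.60557150e-04,  9.56858299e-01,  2.90553984e-01,
         7.97912045e+01],
       [ 9.99998907e-01,  3.59251977e-04,  1.43451168e-03,
        -3.20130883e-01],
       [ 1.26824231e-03,  2.90554757e-01, -9.56857526e-01,
        -1.99929830e+02],
       [ 0.00000000e+00,  0.00000000e+00,  0.00000000e+00,
         1.00000000e+00]])}
```

View pics/scene0.png

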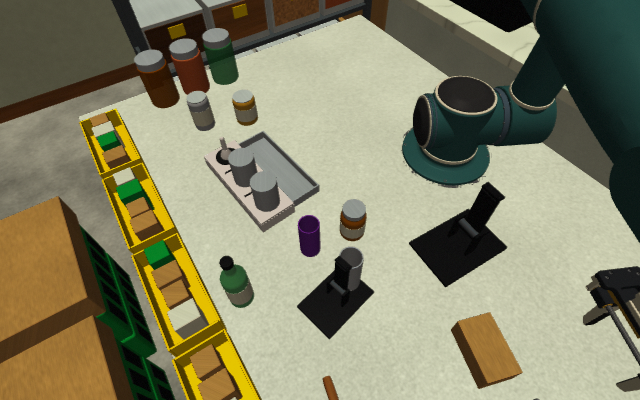

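View pics/top0.png

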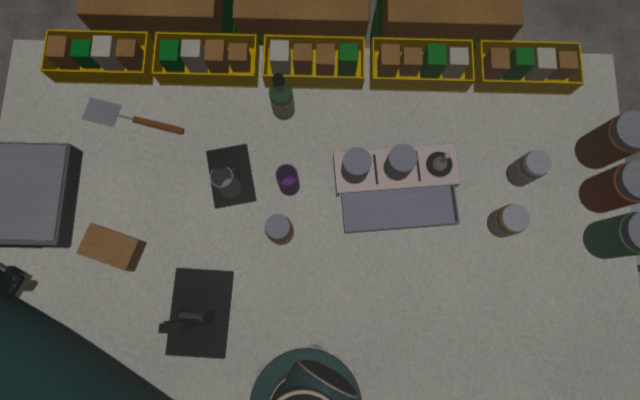

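The scene shows the steel measure upright in the small cradle near (225,180) in the top view. The purple look-alike is at (288,178), the jar at (278,228) and the rack at (395,170) with its right-hand peg (440,162) free. The tray juts out below the rack at (398,208). A bigger decoy stand is at (200,312).

```bash
cat > h.py <<'E'
import numpy as np,cv2
from bench import *
from scipy.spatial.transform import Rotation as R
def Tw(s):
    T=np.eye(4);T[:3,:3]=R.from_euler('xyz',s['eef_rot'],degrees=True).as_matrix();T[:3,3]=s['tool_pos'];return T
def grab(c,fn=None):
    s=observe();p,d=get_image(c);i=camera_info(c)
    T=i['T'] if 'T' in i else Tw(s)@i['hand_eye']
    if fn: cv2.imwrite(fn,p[:,:,::-1])
    return p,d,i['intrinsics'],T
def cloud(d,K,T):
    v,u=np.mgrid[0:400,0:640]
    x=(u-K[0,2])/K[0,0]*d;y=-(v-K[1,2])/K[1,1]*d
    P=np.stack([x,y,-d],-1)@T[:3,:3].T+T[:3,3]
    P[d<=0]=np.nan
    return P
def proj(P,K,T):
    q=(np.asarray(P)-T[:3,3])@T[:3,:3]
    return np.stack([K[0,2]+K[0,0]*q[...,0]/-q[...,2],K[1,2]-K[1,1]*q[...,1]/-q[...,2]],-1)
E
python3 - <<'E'
from h import *
np.set_printoptions(precision=1,suppress=True)
for c in ['top','scene']:
    p,d,K,T=grab(c);P=cloud(d,K,T);np.save(f'pics/P_{c}.npy',P)
    for n in ['measure_mid','cradle','stand','tray','rack','squat_a_base','jar','oil']:
        for r in cut_out(n,c)[:3]:
            m=r['mask'];q=P[m];q=q[~np.isnan(q[:,0])]
            if len(q)<5: continue
            print(c,n,round(r['score'],2),r['extent'],'med',np.median(q,0),'lo',np.percentile(q,3,0),'hi',np.percentile(q,97,0))
print(observe()['time'])
E
```

```text
top measure_mid 0.87 [209.0, 167.6, 30.8, 35.0] med [527.9 206.1 110.5] lo [501.4 177.2  45.2] hi [551.6 227.4 162.4]
top measure_mid 0.73 [273.5, 162.8, 29.1, 35.3] med [554.2  58.1  67. ] lo [519.7  31.5   1.6] hi [570.1  80.5 120.2]
top measure_mid 0.34 [328.7, 146.1, 132.0, 88.6] med [ 523.7 -236.6    9.8] lo [ 437.8 -373.5    2.6] hi [641.4 -72.8  49.3]
top cradle 0.93 [159.3, 311.5, 47.0, 34.6] med [193.  264.8  95.4] lo [148.7 244.1  50.9] hi [217.8 295.2 227.9]
top cradle 0.56 [208.1, 162.1, 27.3, 10.1] med [554.4 205.1 167.8] lo [543.9 190.5  68.4] hi [570.5 224.7 173.1]
top cradle 0.42 [266.8, 210.7, 27.5, 32.9] med [415.6  71.7 108. ] lo [389.7  43.6  23.7] hi [448.6 100.9 112.4]
top stand 0.76 [158.9, 268.8, 75.7, 92.6] med [213.9 257.7  10.5] lo [118.2 198.    5.2] hi [316.  334.4 224.9]
top stand 0.63 [207.5, 146.1, 45.1, 63.3] med [567.2 197.1   7.3] lo [489.7 153.7  -1.1] hi [648.2 272.5 168.6]
top tray 0.64 [340.2, 186.6, 119.6, 47.8] med [ 489.1 -234.5    6.7] lo [ 433.4 -372.6    2.2] hi [544.1 -93.5  33.2]
top rack 0.83 [331.3, 143.7, 127.0, 88.8] med [ 525.3 -237
[... 1355 characters left out ...]
tray 0.35 [205.5, 129.9, 114.1, 102.4] med [ 519.4 -198.9   21.2] lo [ 433.6 -374.5    3.9] hi [652.1 -60.1  70.9]
scene rack 0.85 [206.4, 131.2, 113.3, 101.8] med [ 518.2 -200.7   21.2] lo [ 434.5 -374.     4.9] hi [651.7 -60.2  62. ]
scene rack 0.23 [335.9, 199.2, 33.0, 41.9] med [435.8  90.2  86.2] lo [399.8  53.1   6.5] hi [456.9 108.8 112.5]
scene squat_a_base 0.59 [249.1, 170.1, 30.4, 42.3] med [586.5 -91.4 128.2] lo [ 553.3 -140.9   47.7] hi [614.3 -76.4 138. ]
scene jar 0.55 [338.1, 198.5, 26.7, 39.7] med [435.8  90.4  87.4] lo [401.8  54.7  13.2] hi [456.9 108.8 112.5]
scene oil 0.93 [218.9, 255.4, 36.0, 55.4] med [761.2  97.6 119.8] lo [734.6  73.   14.6] hi [787.  109.5 190.9]
1.0
```

Run:
```python
from h import *
np.set_printoptions(precision=1,suppress=True)
for c in ['top','scene']:
    P=np.load(f'pics/P_{c}.npy').reshape(-1,3);P=P[~np.isnan(P[:,0])]
    def sel(x,y,z): return P[(P[:,0]>x[0])&(P[:,0]<x[1])&(P[:,1]>y[0])&(P[:,1]<y[1])&(P[:,2]>z[0])&(P[:,2]<z[1])]
    print(c,'table z',np.median(sel((400,700),(-50,30),(-10,10))[:,2]))
    def rect(n,q):
        r=cv2.minAreaRect(q[:,:2].astype(np.float32));print(n,len(q),r,'z',np.median(q[:,2]))
    rect('base',sel((460,680),(130,300),(5.5,13)))
    rect('deck',sel((500,720),(-420,-50),(41,49)))
    q=sel((420,480),(-390,-60),(29,37));rect('trayrim',q)
    def line(q):
        # front line fit
        return cv2.fitLine(q[:,:2].astype(np.float32),cv2.DIST_HUBER,0,.01,.01).ravel()
    print('trayfront line',line(q))
    def circ(n,q):
        A=np.c_[2*q[:,:2],np.ones(len(q))];s=np.linalg.lstsq(A,(q[:,:2]**2).sum(1),rcond=None)[0]
        print(n,len(q),s[:2],'r',np.sqrt(s[2]+s[0]**2+s[1]**2),'minrect',cv2.minEnclosingCircle(q[:,:2].astype(np.float32)))
    circ('rim',sel((470,580),(160,250),(158,165)))
    for z in [(60,80),(80,100),(100,120),(120,140),(140,155)]:
        circ('side%s'%(z,),sel((480,535),(160,250),z))
    q=sel((530,600),(150,260),(166,180)); rect('cradletop',q)
    for n,x,y in [('sqA',573,-108),('sqB',570,-220)]:
        circ(n,sel((x-70,x+70),(y-55,y+55),(130,140)))
    q=sel((520,660),(-370,-280),(60,140));print('peg',len(q),np.median(q,0),q.min(0),q.max(0)); 
    q=q[np.argsort(q[:,2])];print(q[::max(1,len(q)//15)])
    circ('jar',sel((370,470),(30,120),(105,116)))
    circ('purple',sel((500,620),(10,110),(112,125)))
```

```text
top table z -0.9106625940862614
base 1189 ((579.4120483398438, 210.45211791992188), (198.43820190429688, 141.34051513671875), 21.73650360107422) z 7.745552843194901
deck 2833 ((590.2664794921875, -220.52151489257812), (111.13434600830078, 320.359619140625), 5.747863292694092) z 44.589926914219404
trayrim 237 ((464.1695251464844, -232.90560913085938), (56.08005905151367, 294.6412658691406), 5.590325355529785) z 32.430300840469044
trayfront line [   0.1   -1.   439.4 -236.6]
rim 79 [529.5 203.4] r 26.289900097719915 minrect ((531.6920166015625, 205.7913360595703), 31.352460861206055)
side(60, 80) 54 [526.5 202.5] r 25.212677073891026 minrect ((525.9475708007812, 202.1385955810547), 26.064132690429688)
side(80, 100) 58 [526.6 202.4] r 25.28706552510204 minrect ((525.9640502929688, 201.96987915039062), 26.27244758605957)
side(100, 120) 60 [526.3 202.4] r 24.950116902385812 minrect ((525.2757568359375, 202.04473876953125), 25.880231857299805)
side(120, 140) 71 [526.3 202.4] r 25.10580641261042 minrect ((525.541015625, 202.33169555664062), 25.990455627441406)
side(140, 155) 52 [526.4 202.7
[... 2661 characters left out ...]
0.32513427734375), 36.65774917602539)
peg 135 [ 604.5 -324.    80.5] [ 586.5 -341.1   60.4] [ 619.  -310.6  128.8]
[[ 619.  -321.5   60.4]
 [ 616.1 -326.5   63. ]
 [ 602.4 -319.3   65.5]
 [ 612.1 -318.5   67.6]
 [ 596.7 -315.1   70.2]
 [ 609.7 -321.1   72.6]
 [ 599.2 -321.7   74.5]
 [ 596.7 -325.    78.8]
 [ 601.8 -319.1   82.6]
 [ 601.1 -323.3   91.2]
 [ 605.7 -323.9   97.5]
 [ 600.1 -324.8  106. ]
 [ 606.2 -322.7  111.1]
 [ 601.7 -322.6  116.8]
 [ 596.6 -330.2  123.9]]
jar 377 [424.4  76.4] r 21.430763276519755 minrect ((424.561767578125, 75.63609313964844), 31.26962661743164)
purple 146 [547.6  57.9] r 25.335241535820415 minrect ((548.678466796875, 56.753753662109375), 28.259187698364258)
```

```bash
python3 - <<'E'
import cv2
a=cv2.imread('pics/top0.png');cv2.imwrite('pics/topA.png',cv2.resize(a[130:250,190:320],None,fx=6,fy=5,interpolation=cv2.INTER_CUBIC)[:600,:800]);cv2.imwrite('pics/topB.png',cv2.resize(a[135:240,325:470],None,fx=5.5,fy=5.5,interpolation=cv2.INTER_CUBIC))
a=cv2.imread('pics/scene0.png');cv2.imwrite('pics/sA.png',cv2.resize(a[190:340,285:405],None,fx=4,fy=4,interpolation=cv2.INTER_CUBIC))
E
cat > plan.py <<'E'
import sys
from h import *
# usage: plan.py x y z yaw pitch   (tool-down yaw, then pitch about tool y)
np.set_printoptions(precision=3,suppress=True)
def go(x,y,z,yaw,pitch=0,maxrot=53):
    s=observe();T=Tw(s)
    Rt=(R.from_euler('xyz',[180,0,yaw],degrees=True)*R.from_euler('y',pitch,degrees=True))
    d=T[:3,:3].T@(np.array([x,y,z])-T[:3,3])/80
    rv=(R.from_matrix(T[:3,:3]).inv()*Rt).as_rotvec()/np.pi
    n=max(abs(d).max(),np.linalg.norm(rv)*180/maxrot,1e-9)
    print('t',round(s['time'],2),'pos',s['tool_pos'],'rpy',s['eef_rot'],'q',s['qpos'].round(1))
    print('F',s['contact_force'],'gap',round(s['finger_gap'],1))
    print('calls',round(n,2),'full',d,rv)
    m=max(n,1);print('one call:',(d/m).round(3),(rv/m).round(3))
if __name__=='__main__': go(*map(float,sys.argv[1:]))
E
python3 plan.py 405 -239 190 5.7
```

```text
t 1.0 pos [297.147 606.092 183.646] rpy [180.      0.    153.885] q [61.7  6.6 82.6 -0.  90.8 -2.2]
F [-0.88  -0.314  0.248] gap 92.7
calls 8.89 full [-5.86  -8.892 -0.079] [ 0.    -0.     0.823]
one call: [-0.659 -1.    -0.009] [ 0.    -0.     0.093]
```

View pics/topA.png

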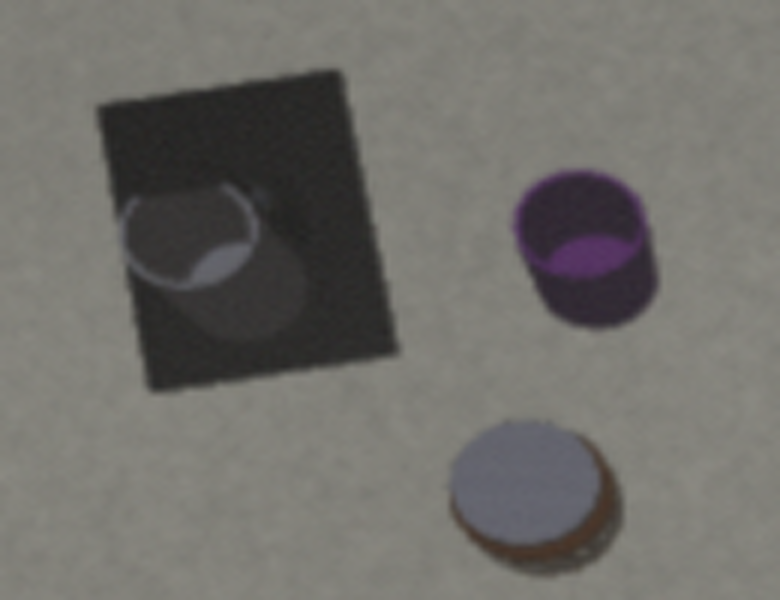

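View pics/topB.png

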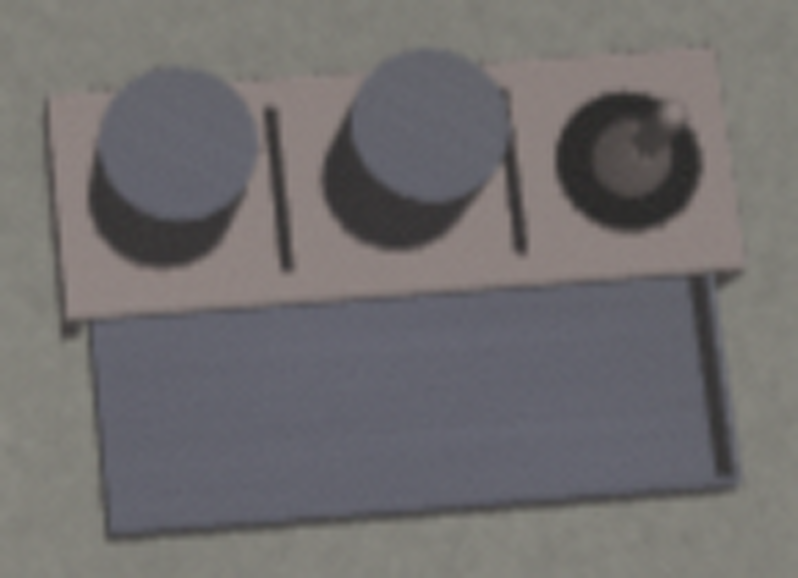

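View pics/sA.png

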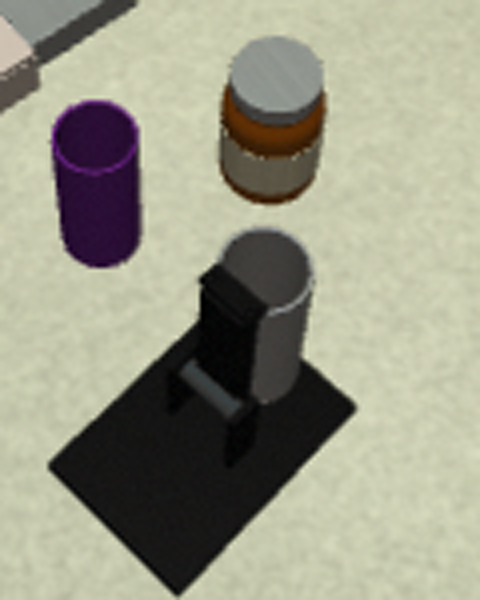

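The crops agree: tray pulled out toward the robot, free peg on the right, measure upright in the cradle. I'm moving to the tray and shutting the fingers.

Emit:
move_arm(moves=[-0.13,-0.2,0,0,0,0.055,1,-0.26,-0.4,0,0,0,0.11,1,-0.39,-0.6,0,0,0,0.165,1,-0.52,-0.8,0,0,0,0.22,1,-0.66,-1,0,0,0,0.28,1], grip_force=20)

```text
time: 1.62
tool_pos: [309.4, 510.4, 183.7]
eef_rot: [180.0, -0.0, 103.2]
contact_force: [-0.3, -0.2, -0.5]
finger_gap: 47.5
```

```bash
python3 plan.py 405 -239 190 5.7
```

```text
t 1.62 pos [309.365 510.413 183.716] rpy [179.994  -0.007 103.203] q [56.3 -3.1 92.6  0.  90.5 43.1]
F [-0.289 -0.244 -0.547] gap 47.5
calls 9.39 full [-9.393 -0.976 -0.08 ] [-0.    -0.     0.542]
one call: [-1.    -0.104 -0.008] [-0.    -0.     0.058]
```

Emit:
move_arm(moves=[-0.2,-0.02,0,0,0,0.058,1,-0.4,-0.04,0,0,0,0.116,1,-0.6,-0.06,0,0,0,0.174,1,-0.8,-0.08,0,0,0,0.232,1,-1,-0.1,0,0,0,0.29,1])

```text
time: 2.25
tool_pos: [320.3, 430.8, 183.7]
eef_rot: [180.0, -0.0, 51.0]
contact_force: [0.6, -0.2, 0.0]
finger_gap: 1.1
```

```bash
python3 plan.py 405 -239 190 50.2
```

```text
t 2.25 pos [320.32  430.836 183.736] rpy [180.     -0.01   50.999] q [ 50.6 -10.7  99.5  -0.   91.2  89.6]
F [ 0.609 -0.187  0.011] gap 1.1
calls 6.09 full [-5.841  6.092 -0.079] [ 0.    -0.     0.004]
one call: [-0.959  1.    -0.013] [ 0.    -0.     0.001]
```

Emit:
move_arm(moves=[-0.2,0.2,0,0,0,0,1,-0.4,0.4,0,0,0,0,1,-0.6,0.6,0,0,0,0,1,-0.8,0.8,0,0,0,0,1,-0.9,1,0,0,0,0,1])

```text
time: 2.88
tool_pos: [338.1, 323.7, 183.9]
eef_rot: [180.0, -0.0, 51.4]
contact_force: [-0.2, -0.4, 0.0]
finger_gap: 0.6
```

Emit:
move_arm(moves=[-0.2,0.2,0,0,0,0,1,-0.4,0.4,0,0,0,0,1,-0.6,0.6,0,0,0,0,1,-0.8,0.8,0,0,0,0,1,-0.9,1,0,0,0,0,1])

```text
time: 3.5
tool_pos: [355.6, 217.7, 183.8]
eef_rot: [180.0, -0.0, 51.3]
contact_force: [0.4, 0.6, 0.2]
finger_gap: 0.2
```

Emit:
move_arm(moves=[-0.2,0.2,0,0,0,0,1,-0.4,0.4,0,0,0,0,1,-0.6,0.6,0,0,0,0,1,-0.8,0.8,0,0,0,0,1,-0.95,1,0,0,0,0,1])

```text
time: 4.12
tool_pos: [370.4, 108.4, 183.8]
eef_rot: [180.0, -0.0, 51.3]
contact_force: [0.7, 1.0, 0.5]
finger_gap: 0.5
```

Emit:
move_arm(moves=[-0.2,0.2,0,0,0,0,1,-0.4,0.4,0,0,0,0,1,-0.6,0.6,0,0,0,0,1,-0.8,0.8,0,0,0,0,1,-1,1,0,0,0,0,1])

```text
time: 4.75
tool_pos: [382.7, -4.1, 183.7]
eef_rot: [180.0, -0.0, 51.4]
contact_force: [-0.3, 0.1, -0.7]
finger_gap: 0.6
```

```bash
python3 plan.py 405 -239 100 5.7
```

```text
t 4.75 pos [382.722  -4.078 183.713] rpy [179.989  -0.008  51.356] q [ -4.4 -32.  115.1   0.   96.9  34.2]
F [-0.32   0.116 -0.73 ] gap 0.6
calls 2.12 full [-2.12   2.051  1.047] [ 0.    -0.     0.254]
one call: [-1.     0.968  0.494] [ 0.   -0.    0.12]
```

Emit:
move_arm(moves=[-0.2,0.2,0,0,0,0.02,1,-0.4,0.4,0.05,0,0,0.04,1,-0.6,0.6,0.1,0,0,0.06,1,-0.8,0.8,0.2,0,0,0.08,1,-1,1,0.3,0,0,0.1,1])

```text
time: 5.38
tool_pos: [395.1, -116.6, 159.5]
eef_rot: [180.0, -0.0, 33.2]
contact_force: [1.2, -0.1, 0.6]
finger_gap: 0.8
```

```bash
python3 plan.py 405 -239 80 5.7
```

```text
t 5.38 pos [ 395.112 -116.587  159.49 ] rpy [179.986  -0.012  33.233] q [-20.  -27.6 114.5   0.   93.   36.8]
F [ 1.17  -0.15   0.599] gap 0.8
calls 1.35 full [-0.735  1.347  0.994] [ 0.    -0.     0.153]
one call: [-0.546  1.     0.738] [ 0.    -0.     0.114]
```

Emit:
move_arm(moves=[-0.12,0.2,0.2,0,0,0.03,1,-0.24,0.4,0.4,0,0,0.06,1,-0.36,0.6,0.6,0,0,0.09,1,-0.48,0.8,0.8,0,0,0.12,1,-0.6,1,1,0,0,0.15,1])

```text
time: 6.0
tool_pos: [398.8, -209.6, 79.2]
eef_rot: [180.0, -0.0, 6.2]
contact_force: [0.8, 0.4, -0.2]
finger_gap: 0.4
```

```bash
python3 plan.py 408 -239 18 5.7
```

```text
t 6.0 pos [ 398.777 -209.643   79.177] rpy [179.995  -0.007   6.174] q [-31.  -19.9 116.6   0.   83.3  52.8]
F [ 0.778  0.379 -0.178] gap 0.4
calls 0.76 full [0.075 0.377 0.765] [ 0.    -0.     0.003]
one call: [0.075 0.377 0.765] [ 0.    -0.     0.003]
```

Emit:
move_arm(moves=[0,0.1,0.2,0,0,0,1,0,0.2,0.4,0,0,0,1,0.04,0.3,0.6,0,0,0.003,1,0.08,0.38,0.76,0,0,0.003,1,0.08,0.38,0.76,0,0,0.003,1])

```text
time: 6.62
tool_pos: [408.7, -237.8, 17.7]
eef_rot: [-179.9, 0.1, 5.8]
contact_force: [-0.0, 0.8, 0.4]
finger_gap: 0.5
```

```bash
python3 - <<'E'
from h import *
p,d,K,T=grab('scene','pics/s1.png')
a=cv2.imread('pics/s1.png');cv2.imwrite('pics/s1c.png',cv2.resize(a[80:280,180:380],None,fx=3,fy=3))
s=observe();print(s['tool_pos'],s['contact_force'])
E
python3 plan.py 488 -231.5 18 5.7
```

```text
[ 408.87292825 -237.84506862   18.57005724] [-0.01912288 -0.52151678 -0.25862369]
t 6.67 pos [ 408.873 -237.845   18.57 ] rpy [-179.968    0.037    5.824] q [-33.3 -13.8 117.7   0.   76.1  50.9]
F [-0.019 -0.522 -0.259] gap 0.1
calls 0.99 full [0.992 0.021 0.006] [-0.     0.     0.001]
one call: [0.992 0.021 0.006] [-0.     0.     0.001]
```

View pics/s1c.png

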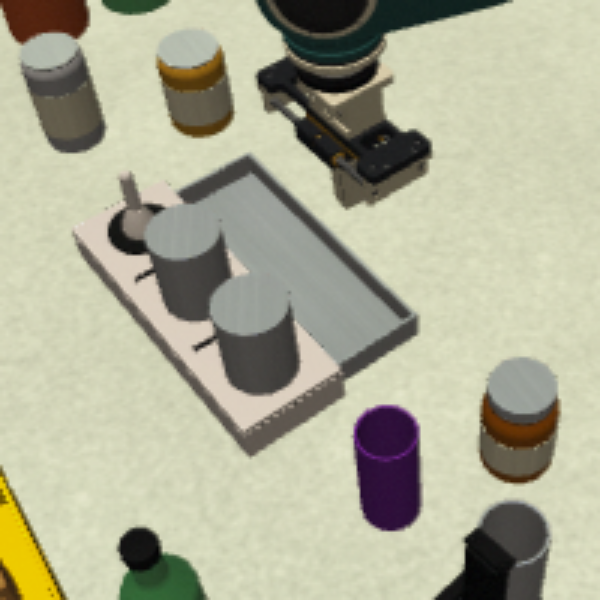

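The gripper is just in front of the tray's front wall, so I push now.

Emit:
move_arm(moves=[0.2,0,0,0,0,0,1,0.38,0,0,0,0,0,1,0.54,0.01,0,0,0,0,1,0.7,0.01,0,0,0,0,1,0.85,0.02,0,0,0,0,1])

```text
time: 7.3
tool_pos: [477.6, -232.5, 18.8]
eef_rot: [-180.0, 0.0, 5.8]
contact_force: [0.2, 1.1, -0.6]
finger_gap: 0.3
```

Emit:
move_arm(moves=[0.04,0,0,0,0,0,1,0.08,0,0,0,0,0,1,0.11,0,0,0,0,0,1,0.14,0,0,0,0,0,1,0.14,0,0,0,0,0,1])

```text
time: 7.92
tool_pos: [487.8, -231.6, 18.9]
eef_rot: [180.0, -0.0, 5.8]
contact_force: [0.1, -0.6, 0.8]
finger_gap: 0.4
```

Run:
```python
from h import *
p,d,K,T=grab('scene','pics/s2.png')
a=cv2.imread('pics/s2.png');cv2.imwrite('pics/s2c.png',cv2.resize(a[80:280,180:380],None,fx=3,fy=3))
P=cloud(d,K,T).reshape(-1,3)
q=P[(P[:,0]>420)&(P[:,0]<540)&(P[:,1]>-390)&(P[:,1]<-60)&(P[:,2]>29)&(P[:,2]<38)]
x=np.array([np.cos(.1),np.sin(.1)]);o=np.array([591,-221]);
v=(q[:,:2]-o)@x; print(len(q),np.percentile(v,[0,1,5,20,50]))
```

```text
187 [-155.15205558 -154.13374718 -153.30230506 -151.28910633 -129.38072223]
```

View pics/s2c.png

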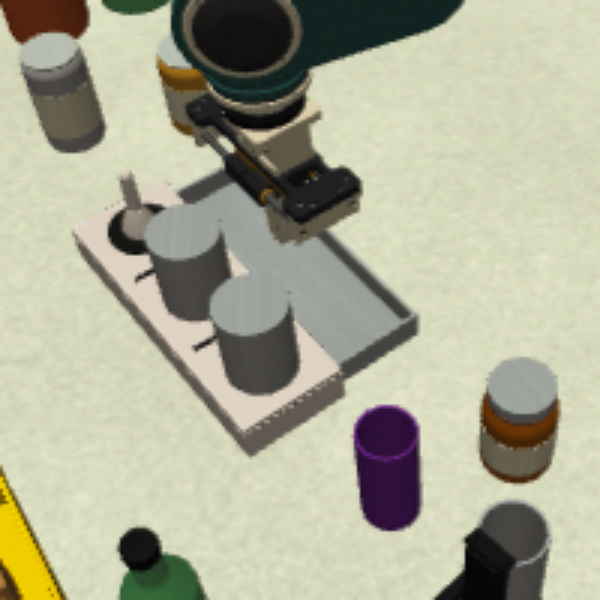

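Run:
```python
from h import *
s=observe();print(s['tool_pos'],s['qpos'],s['contact_force'],s['tau'])
p,d,K,T=grab('top','pics/t2.png')
for c in ['top','scene']:
    i=camera_info(c);print(proj([s['tool_pos'],[488,-231.6,100],[437,-236,33]],i['intrinsics'],i['T']))
a=cv2.imread('pics/t2.png');cv2.imwrite('pics/t2c.png',cv2.resize(a[130:270,300:480],None,fx=4,fy=4))
p,d,K,T=grab('wrist','pics/w2.png')
```

```text
[ 487.77188083 -231.57188061   18.90196202] [-2.81020503e+01 -4.82553861e+00  1.09849307e+02 -1.78068052e-03
  7.49723062e+01  5.60992992e+01] [-0.41273781  0.9767856   0.32565141] [ 8.41214019e-02 -5.07470655e+01 -5.81657481e+01  6.11686008e-02
 -7.20446091e-02  1.57173345e-02]
[[399.44905633 208.59705914]
 [405.4726257  202.38718752]
 [402.46320188 227.28736858]]
[[276.25756336 166.58349779]
 [273.20491647 148.11307544]
 [289.40851897 155.79802141]]
```

View pics/t2c.png

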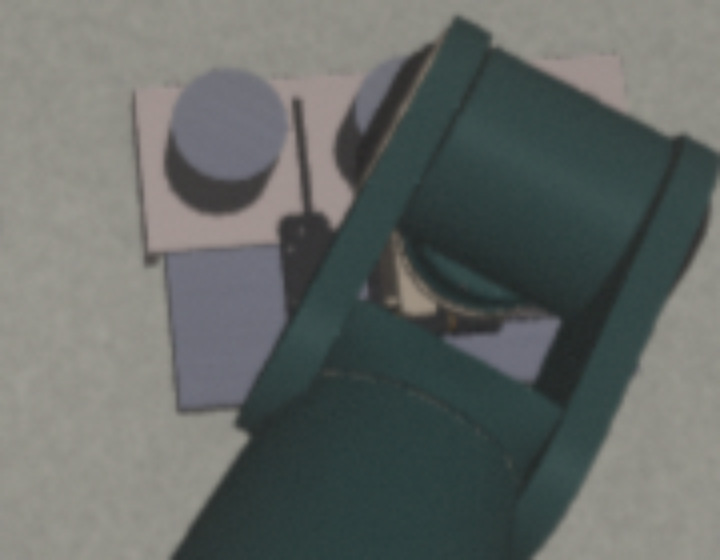

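View pics/w2.png

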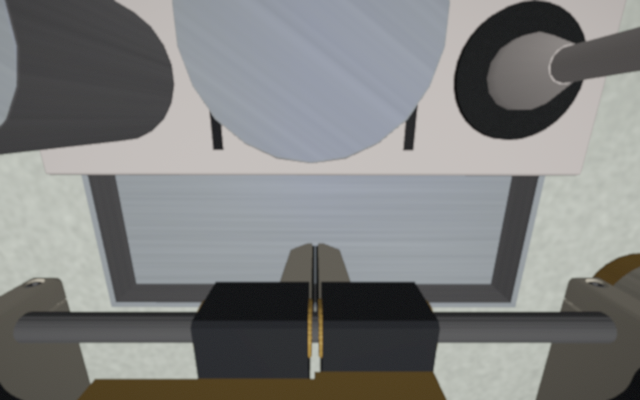

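Run:
```python
from h import *
np.set_printoptions(precision=1,suppress=True)
p,d,K,T=grab('wrist');P=cloud(d,K,T)
for v,u in [(300,150),(300,480),(290,150),(296,200),(285,200),(340,150),(230,200),(230,450),(180,200),(165,300),(60,300),(250,315),(255,300),(265,315),(280,300),(300,250),(350,250)]:
    print((v,u),P[v,u],d[v,u])
```

```text
(300, 150) [ 431.2 -117.4   30.3] 217.09895
(300, 480) [ 454.9 -357.8   29.9] 217.86467
(290, 150) [ 430.4 -110.4   16.9] 229.86295
(296, 200) [ 434.5 -151.8   25. ] 222.25233
(285, 200) [ 433.4 -145.9    8.8] 237.88725
(340, 150) [ 509.5 -186.7  153.9] 78.27494
(230, 200) [ 479.8 -145.6    6.6] 226.494
(230, 450) [ 498.6 -335.6    6.1] 227.3656
(180, 200) [ 518.5 -145.7    5.6] 216.33221
(165, 300) [ 542.5 -218.4   43.5] 175.28642
(60, 300) [ 583.4 -219.1  133.9] 77.02457
(250, 315) [ 496.5 -231.9   60.1] 173.14278
(255, 300) [ 497.2 -223.5   70. ] 163.2225
(265, 315) [ 496.  -231.9   77.7] 156.48286
(280, 300) [ 496.9 -224.8   95.7] 138.75157
(300, 250) [ 522.8 -212.1  151.8] 77.24162
(350, 250) [ 515.2 -214.2  160.7] 70.973724
```

Run:
```python
from h import *
np.set_printoptions(precision=1,suppress=True)
p,d,K,T=grab('wrist');P=cloud(d,K,T)
print(observe()['tool_pos'])
for u in (305,312,316,322,330):
  for v in range(215,262,5): print((v,u),P[v,u],p[v,u])
cv2.imwrite('pics/w2c.png',cv2.resize(p[200:340,210:420,::-1],None,fx=3.8,fy=3.8,interpolation=cv2.INTER_CUBIC))
```

```text
[ 487.7 -231.6   18.9]
(215, 305) [ 499.4 -224.1    5.6] [152 158 166]
(220, 305) [ 495.6 -224.5    5.8] [155 161 168]
(225, 305) [ 491.5 -224.9    5.7] [152 158 165]
(230, 305) [ 487.6 -225.2    6.1] [153 159 165]
(235, 305) [ 483.3 -225.6    5.7] [153 159 166]
(240, 305) [ 479.4 -226.     6.2] [151 157 163]
(245, 305) [ 497.2 -225.9   55.9] [102 100  94]
(250, 305) [ 497.6 -226.1   63.7] [98 95 86]
(255, 305) [ 497.5 -226.3   69.9] [98 94 86]
(260, 305) [ 497.5 -226.4   75.9] [98 94 86]
(215, 312) [ 499.9 -229.4    5.4] [152 157 167]
(220, 312) [ 496.  -229.8    5.7] [154 160 168]
(225, 312) [ 491.8 -230.2    5. ] [152 158 166]
(230, 312) [ 487.9 -230.6    5.6] [153 159 165]
(235, 312) [ 484.2 -230.9    6.4] [154 160 166]
(240, 312) [ 480.1 -231.3    6.7] [151 157 163]
(245, 312) [ 496.8 -230.1   54. ] [110 111 112]
(250, 312) [ 496.3 -230.2   60. ] [65 63 57]
(255, 312) [ 496.1 -230.2   66.3] [65 63 58]
(260, 312) [ 496.8 -230.2   73.9] [55 54 50]
(215, 316) [ 500.3 -232.4    5.8] [153 159 167]
(220, 316) [ 496.5 -232.8    6.3] [154 160 168]
(225, 316) [ 492.5 -233.2    6. ] [152 
[... 574 characters left out ...]
]
(240, 322) [ 481.3 -239.     7.5] [151 157 163]
(245, 322) [ 498.5 -235.9   56.4] [98 95 87]
(250, 322) [ 498.4 -235.7   63.3] [98 95 86]
(255, 322) [ 498.1 -235.6   69.3] [99 95 87]
(260, 322) [ 498.6 -235.4   76.3] [99 95 87]
(215, 330) [ 501.4 -242.9    5.9] [152 158 166]
(220, 330) [ 497.2 -243.4    5.1] [154 160 168]
(225, 330) [ 493.4 -243.8    5.7] [152 158 165]
(230, 330) [ 489.5 -244.2    6.2] [153 159 166]
(235, 330) [ 485.4 -244.7    5.9] [155 160 167]
(240, 330) [ 481.6 -245.1    6.7] [150 156 162]
(245, 330) [ 477.4 -245.6    6.8] [142 147 151]
(250, 330) [ 498.8 -240.3   63.2] [98 95 87]
(255, 330) [ 498.6 -240.    69.3] [98 94 86]
(260, 330) [ 498.5 -239.7   75.2] [98 95 86]
```

View pics/w2c.png

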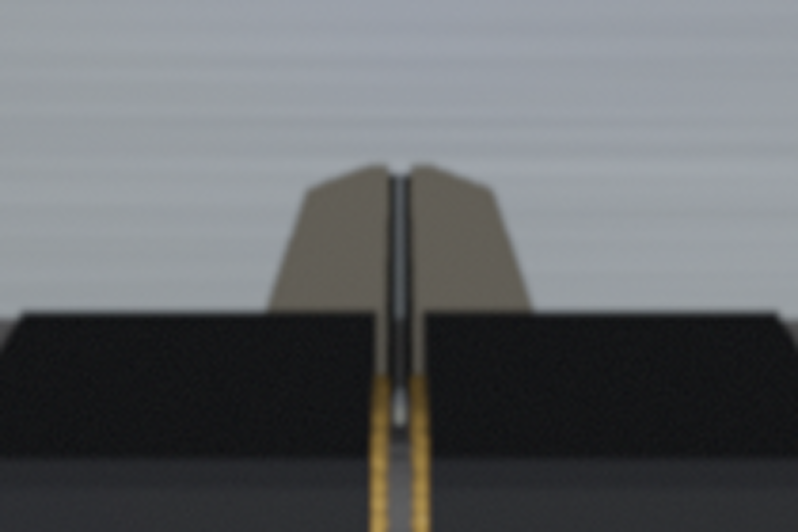

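The push went over the tray. The wrist depth shows the fingertips really end about 34 mm short of the reported TCP, at z≈53 when the TCP reads 18.9. I'll go back and push lower, checking the gap to the table with the wrist camera.

Emit:
move_arm(moves=[-0.2,0,0,0,0,0,1,-0.4,0,0,0,0,0,1,-0.6,0,0,0,0,0,1,-0.8,0,0,0,0,0,1,-1,0,0,0,0,0,1])

```text
time: 8.8
tool_pos: [407.1, -239.8, 19.0]
eef_rot: [180.0, -0.0, 5.8]
contact_force: [-0.8, -0.1, 0.7]
finger_gap: 0.3
```

Emit:
move_arm(moves=[0,0,0.1,0,0,0,1,0,0,0.2,0,0,0,1,0,0,0.3,0,0,0,1,0,0,0.4,0,0,0,1,0,0,0.4,0,0,0,1])

```text
time: 9.43
tool_pos: [408.0, -239.3, -14.0]
eef_rot: [-179.9, 0.1, 5.8]
contact_force: [0.4, 0.2, -0.7]
finger_gap: 0.5
```

```bash
cat > tip.py <<'E'
from h import *
np.set_printoptions(precision=1,suppress=True)
import sys
s=observe();p,d,K,T=grab('wrist',sys.argv[1]);P=cloud(d,K,T)
print(s['tool_pos'],s['contact_force'],s['finger_gap'])
for v in range(222,262,4): print(v,P[v,305],P[v,325])
E
python3 tip.py pics/w3.png
```

```text
[ 408.  -239.3  -14. ] [ 0.4  0.2 -0.7] 0.48643800687306715
222 [ 423.3 -232.4   -1.3] [ 424.8 -245.6   -0.9]
226 [ 420.4 -232.6   -1.6] [ 421.8 -246.    -1.4]
230 [ 417.9 -232.9   -0.6] [ 419.2 -246.2   -0.9]
234 [ 414.9 -233.1   -0.9] [ 416.  -246.6   -1.5]
238 [ 411.8 -233.4   -1.6] [ 412.9 -247.    -2.1]
242 [ 408.9 -233.7   -1.5] [ 410.2 -247.2   -1.5]
246 [ 417.4 -233.7   24.1] [ 418.8 -245.4   24.5]
250 [ 417.7 -233.9   30.4] [ 418.9 -245.2   30.4]
254 [ 417.3 -234.    34.6] [ 419.  -245.    35.9]
258 [ 417.7 -234.2   40.4] [ 419.2 -244.8   41.2]
```

View pics/w3.png

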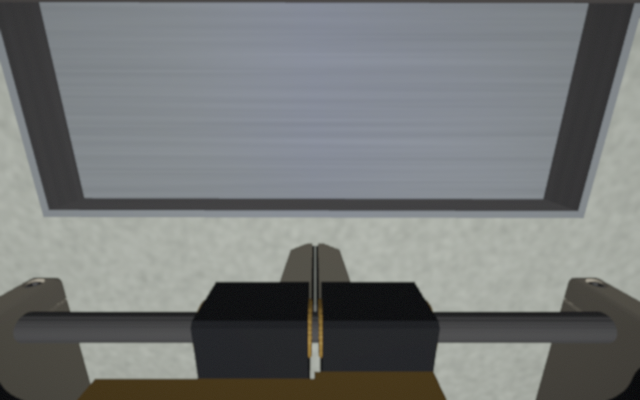

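The tip is at z≈20, in front of the wall (row 213). Pushing now, slightly lower.

Emit:
move_arm(moves=[0.12,0,0.07,0,0,0,1,0.3,0,0.07,0,0,0,1,0.5,0,0.07,0,0,0,1,0.7,0,0.07,0,0,0,1,0.85,0,0.07,0,0,0,1])

```text
time: 10.1
tool_pos: [477.1, -232.6, -18.8]
eef_rot: [180.0, 0.0, 5.8]
contact_force: [-2.4, -2.1, -0.1]
finger_gap: 0.4
```

Emit:
move_arm(moves=[0.03,0,0,0,0,0,1,0.06,0,0,0,0,0,1,0.09,0,0,0,0,0,1,0.12,0,0,0,0,0,1,0.15,0,0,0,0,0,1])

```text
time: 10.72
tool_pos: [487.5, -231.5, -18.7]
eef_rot: [-180.0, 0.0, 5.8]
contact_force: [-23.6, -2.4, 11.0]
finger_gap: 0.4
```

The tray is against its stop, with force up to −24 N. I back off and rise, then check.

Emit:
move_arm(moves=[-0.1,0,0,0,0,0,1,-0.25,0,0,0,0,0,1,-0.25,0,-0.3,0,0,0,1,-0.25,0.0,-0.65,0,0,0,1,-0.25,0,-1,0,0,0,1])

```text
time: 11.35
tool_pos: [467.3, -233.7, 62.2]
eef_rot: [180.0, -0.0, 5.8]
contact_force: [0.5, 0.1, 0.4]
finger_gap: 0.2
```

```bash
python3 - <<'E'
from h import *
np.set_printoptions(precision=1,suppress=True)
x=np.array([np.cos(.1),np.sin(.1)]);o=np.array([591,-221])
for c in ['wrist','scene']:
    p,d,K,T=grab(c,f'pics/{c}4.png');P=cloud(d,K,T).reshape(-1,3)
    q=P[(P[:,0]>460)&(P[:,0]<533)&(P[:,1]>-375)&(P[:,1]<-75)&(P[:,2]>28)&(P[:,2]<36)]
    q=q[abs(q[:,1]+231)>25]
    v=(q[:,:2]-o)@x;print(c,len(v),np.percentile(v,[1,5,20,50]))
    q=P[(P[:,0]>460)&(P[:,0]<640)&(P[:,1]>-375)&(P[:,1]<-75)&(P[:,2]>41)&(P[:,2]<48)];v=(q[:,:2]-o)@x;print('deck',np.percentile(v,[.5,1,2,5]))
E
python3 plan.py 455 -50 175 12.6
```

```text
wrist 2336 [-93.6 -93.4 -92.6 -90.9]
deck [-53.7 -53.6 -52.9 -51.5]
scene 158 [-95.3 -94.7 -93.4 -91.7]
deck [-53.6 -53.4 -52.6 -50.4]
t 11.45 pos [ 468.716 -234.382   64.459] rpy [179.844  -0.234   5.787] q [-29.4  -9.3 109.5   0.   79.6  54.9]
F [-0.571  0.667 -0.666] gap 0.3
calls 2.31 full [ 0.067 -2.307 -1.388] [ 0.001 -0.001 -0.038]
one call: [ 0.029 -1.    -0.602] [ 0.    -0.001 -0.016]
```

View pics/wrist4.png

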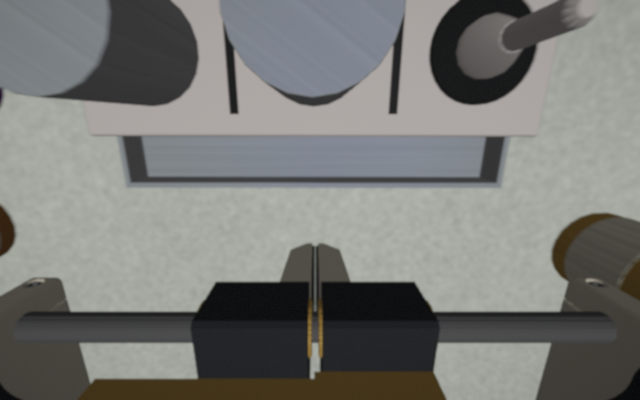

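The tray is home: its front wall is 40 mm ahead of the deck edge in both views. Next I go behind the measure, passing over the jar.

Emit:
move_arm(moves=[0,-0.2,-0.2,0,0,0,1,0,-0.4,-0.4,0,0,-0.01,1,0,-0.6,-0.6,0,0,-0.02,1,-0.1,-0.8,-0.8,0,0,-0.03,1,-0.1,-1,-0.85,0,0,-0.038,1])

```text
time: 12.08
tool_pos: [452.0, -153.7, 130.7]
eef_rot: [179.9, -0.1, 12.8]
contact_force: [0.5, -0.2, -0.7]
finger_gap: 0.6
```

Emit:
move_arm(moves=[0,-0.2,0,0,0,0,1,0,-0.4,0,0,0,0,1,0,-0.6,0,0,0,0,1,0,-0.8,0,0,0,0,1,0,-1,0,0,0,0,1])

```text
time: 12.7
tool_pos: [434.1, -75.7, 129.1]
eef_rot: [-180.0, 0.0, 12.6]
contact_force: [-0.1, 0.7, 0.5]
finger_gap: 0.4
```

Emit:
move_arm(moves=[0,-0.2,0,0,0,0,1,0,-0.4,0,0,0,0,1,0,-0.6,0,0,0,0,1,0,-0.8,0,0,0,0,1,0,-1,0,0,0,0,1])

```text
time: 13.32
tool_pos: [416.6, 2.4, 129.3]
eef_rot: [180.0, -0.0, 12.6]
contact_force: [-0.2, 0.6, 0.1]
finger_gap: 0.5
```

Emit:
move_arm(moves=[0,-0.2,0,0,0,0,1,0,-0.4,0,0,0,0,1,0,-0.6,0,0,0,0,1,0,-0.8,0,0,0,0,1,0,-1,0,0,0,0,1])

```text
time: 13.95
tool_pos: [399.0, 80.4, 129.3]
eef_rot: [180.0, -0.0, 12.6]
contact_force: [-0.1, -0.8, 0.4]
finger_gap: 0.6
```

```bash
python3 plan.py 450 186 125 12.6
```

```text
t 13.95 pos [399.012  80.41  129.251] rpy [179.997  -0.     12.645] q [  7.8 -27.8 117.5  -0.   90.4  85.2]
F [-0.086 -0.757  0.433] gap 0.6
calls 1.15 full [ 0.911 -1.148  0.053] [ 0. -0.  0.]
one call: [ 0.793 -1.     0.046] [ 0. -0.  0.]
```

Emit:
move_arm(moves=[0,-0.25,0,0,0,0,1,0.1,-0.5,0,0,0,0,1,0.25,-0.75,0,0,0,0,1,0.4,-1,0,0,0,0,1,0.5,-1,0,0,0,0,1])

```text
time: 14.58
tool_pos: [420.8, 167.5, 129.2]
eef_rot: [-180.0, 0.0, 12.8]
contact_force: [-0.2, -1.0, 0.8]
finger_gap: 0.5
```

```bash
python3 - <<'E'
from h import *
np.set_printoptions(precision=1,suppress=True)
s=observe();print(s['tool_pos'])
p,d,K,T=grab('wrist','pics/w5.png');P=cloud(d,K,T).reshape(-1,3)
def sel(x,y,z): return P[(P[:,0]>x[0])&(P[:,0]<x[1])&(P[:,1]>y[0])&(P[:,1]<y[1])&(P[:,2]>z[0])&(P[:,2]<z[1])]
def circ(n,q):
    if len(q)<5: return
    A=np.c_[2*q[:,:2],np.ones(len(q))];t=np.linalg.lstsq(A,(q[:,:2]**2).sum(1),rcond=None)[0]
    print(n,len(q),t[:2],'r',np.sqrt(t[2]+t[0]**2+t[1]**2))
circ('rim',sel((480,580),(160,250),(160,166)))
for z in [(70,90),(90,110),(110,130),(130,150)]: circ(z,sel((480,530),(160,250),z))
q=sel((530,600),(150,260),(166,180));print(len(q),cv2.minAreaRect(q[:,:2].astype(np.float32)) if len(q) else '')
q=sel((470,680),(130,300),(4,12));print('base',cv2.minAreaRect(q[:,:2].astype(np.float32)))
E
python3 plan.py 465 189 105 12.6
```

```text
[420.8 167.5 129.2]
rim 1552 [528.4 203.1] r 24.77304232932749
(70, 90) 120 [529.5 201.6] r 25.325933128473253
(90, 110) 163 [529.  201.5] r 25.29620067208345
(110, 130) 223 [528.7 201.7] r 24.993155292451714
(130, 150) 294 [528.6 201.9] r 24.815794098583634
757 ((548.2578125, 207.53013610839844), (3.947096109390259, 37.904293060302734), 12.58370590209961)
base ((547.960693359375, 207.31289672851562), (110.92818450927734, 110.7112045288086), 12.714951515197754)
t 14.62 pos [421.449 166.84  129.044] rpy [179.988   0.018  12.718] q [ 18.4 -21.  112.8  -0.   88.3  95.7]
F [-0.413  0.011 -0.301] gap 0.7
calls 0.59 full [ 0.592 -0.15   0.3  ] [0.    0.    0.001]
one call: [ 0.592 -0.15   0.3  ] [0.    0.    0.001]
```

View pics/w5.png

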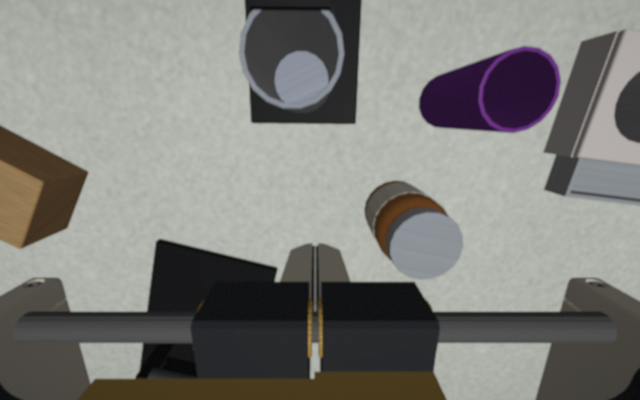

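```bash
python3 plan.py 482 192 104 12.65
```

```text
t 14.62 pos [421.449 166.84  129.044] rpy [179.988   0.018  12.718] q [ 18.4 -21.  112.8  -0.   88.3  95.7]
F [-0.413  0.011 -0.301] gap 0.7
calls 0.81 full [ 0.808 -0.14   0.313] [0. 0. 0.]
one call: [ 0.808 -0.14   0.313] [0. 0. 0.]
```

Emit:
move_arm(moves=[0.2,-0.05,0.1,0,0,0,1,0.4,-0.1,0.2,0,0,0,1,0.6,-0.14,0.3,0,0,0,1,0.8,-0.14,0.31,0,0,0,1,0.8,-0.14,0.31,0,0,0,1])

```text
time: 15.25
tool_pos: [481.1, 190.6, 104.1]
eef_rot: [180.0, 0.1, 12.6]
contact_force: [-0.3, 0.2, -0.1]
finger_gap: 0.3
```

Emit:
move_arm(moves=[0.12,0,0,0,0,0,1,0.22,0,0,0,0,0,1,0.32,0,0,0,0,0,1,0.42,0,0,0,0,0,1,0.52,0,0,0,0,0,1])

```text
time: 15.88
tool_pos: [521.8, 200.5, 106.0]
eef_rot: [-180.0, -0.0, 12.6]
contact_force: [-13.6, -2.5, 27.6]
finger_gap: 0.5
```

Run:
```python
from h import *
p,d,K,T=grab('scene','pics/s6.png')
a=cv2.imread('pics/s6.png');cv2.imwrite('pics/s6c.png',cv2.resize(a[170:350,260:440],None,fx=3.3,fy=3.3))
```

```text
(no output)
```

View pics/s6c.png

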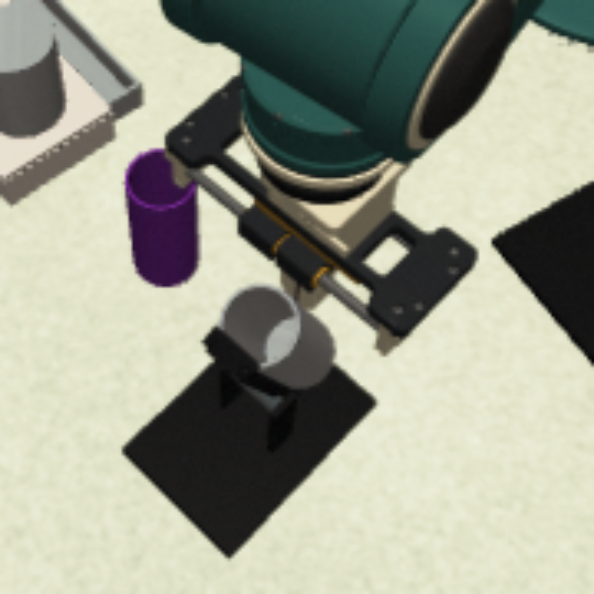

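Emit:
move_arm(moves=[0.02,0,-0.02,0,0,0,1,0.05,0,-0.03,0,0,0,1,0.08,0,-0.04,0,0,0,1,0.11,0,-0.05,0,0,0,1,0.14,0,-0.06,0,0,0,1])

```text
time: 16.55
tool_pos: [532.7, 202.8, 109.8]
eef_rot: [-180.0, -0.0, 12.6]
contact_force: [-2.8, 0.6, 6.2]
finger_gap: 0.6
```

Force is down to about 7 N, and I keep pushing slowly.

Emit:
move_arm(moves=[0.05,0,-0.02,0,0,0,1,0.1,0,-0.04,0,0,0,1,0.16,0,-0.06,0,0,0,1,0.22,0,-0.08,0,0,0,1,0.28,0,-0.1,0,0,0,1])

```text
time: 17.18
tool_pos: [554.5, 207.6, 117.1]
eef_rot: [180.0, 0.0, 12.6]
contact_force: [0.1, 0.2, -0.1]
finger_gap: 0.5
```

Run:
```python
from h import *
p,d,K,T=grab('scene','pics/s7.png')
a=cv2.imread('pics/s7.png');cv2.imwrite('pics/s7c.png',cv2.resize(a[170:350,260:440],None,fx=3.3,fy=3.3))
```

```text
(no output)
```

View pics/s7c.png

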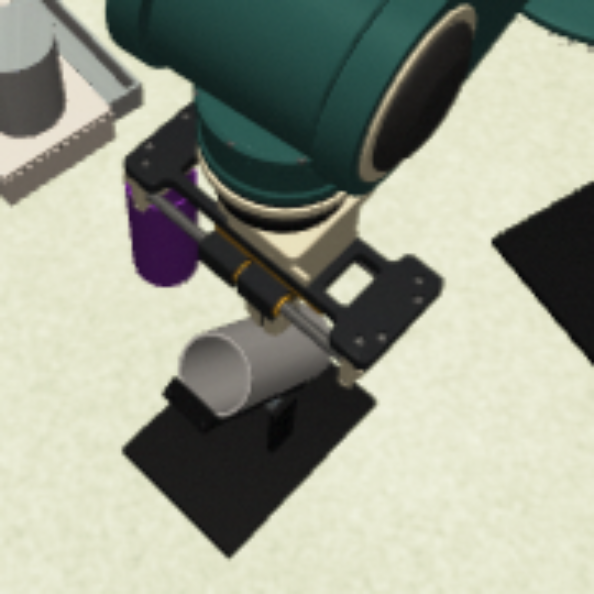

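It is past balance, with no contact force, and falling by itself. I retract up and back while opening and pitching the tool for an axial grasp from the closed end.

Emit:
move_arm(moves=[-0.1,0,-0.2,0,0,0,0.9,-0.25,0,-0.45,0,0,0,0.8,-0.4,0,-0.6,0,0.05,0,0,-0.5,0,-0.6,0,0.1,0,0,-0.6,0,-0.6,0,0.15,0,0])

```text
time: 17.85
tool_pos: [507.0, 197.1, 167.8]
eef_rot: [-180.0, -27.5, 12.6]
contact_force: [0.4, -0.7, 0.6]
finger_gap: 44.2
```

```bash
python3 plan.py 545 206 121 12.65 60
```

```text
t 17.85 pos [507.021 197.063 167.779] rpy [-179.957  -27.459   12.625] q [ 20.9 -30.3 119.   -4.2  64.1  99.2]
F [ 0.441 -0.744  0.559] gap 44.2
calls 0.74 full [ 0.163 -0.005  0.744] [-0.     0.181 -0.   ]
one call: [ 0.163 -0.005  0.744] [-0.     0.181 -0.   ]
```

Emit:
move_arm(moves=[0.02,0,0.1,0,0.04,0,0,0.05,0,0.2,0,0.08,0,0,0.08,0,0.3,0,0.12,0,0,0.1,0,0.4,0,0.16,0,0,0.1,0,0.5,0,0.181,0,0])

```text
time: 18.48
tool_pos: [531.4, 202.6, 134.1]
eef_rot: [-179.9, -59.9, 12.6]
contact_force: [1.1, 0.1, 1.1]
finger_gap: 91.4
```

```bash
cat > tipped.py <<'E'
from h import *
import sys
np.set_printoptions(precision=1,suppress=True)
s=observe();p,d,K,T=grab('wrist',sys.argv[1]);P=cloud(d,K,T);np.save('pics/Pw.npy',P)
print(s['time'],s['tool_pos'],s['eef_rot'],s['finger_gap'],s['qpos'])
hx=np.array([np.cos(np.radians(12.65)),np.sin(np.radians(12.65)),0]);hy=np.array([-hx[1],hx[0],0]);H=np.array([565.7,210.8,65])
Q=(P-H);L=np.stack([Q@hx,Q@hy,Q[...,2]],-1)  # hinge frame
m=(L[...,0]>-25)&(L[...,0]<125)&(abs(L[...,1])<40)&(L[...,2]>-5)&(L[...,2]<75)
a=np.array([np.cos(np.pi/6),0,-np.sin(np.pi/6)]);n=np.array([.5,0,.866])
l=L[m];print(len(l));t=l@a;h=l@n;y=l[:,1]
for t0 in range(-40,130,10):
    k=(t>=t0)&(t<t0+10)
    if k.sum()>10:
        A=np.c_[2*y[k],2*h[k],np.ones(k.sum())];r=np.linalg.lstsq(A,y[k]**2+h[k]**2,rcond=None)[0]
        print(t0,k.sum(),'y %.1f..%.1f hmax %.1f'%(y[k].min(),y[k].max(),h[k].max()),'circ',r[:2],np.sqrt(r[2]+r[0]**2+r[1]**2))
# expected: centre t=52*.866-14*.5=38 h=26+12.1=38.1; closed end t=-22
E
python3 tipped.py pics/w8.png
```

```text
18.475 [531.4 202.6 134.1] [-179.9  -59.9   12.6] 91.43284009201257 [ 24.1 -44.6 142.1 -23.9  25.1 117.7]
2211
-40 442 y -25.7..27.4 hmax 68.4 circ [ 0.7 42.4] 27.652264680655914
-30 99 y -25.6..27.7 hmax 73.6 circ [ 0.8 54.9] 28.063374558733337
```

View pics/w8.png

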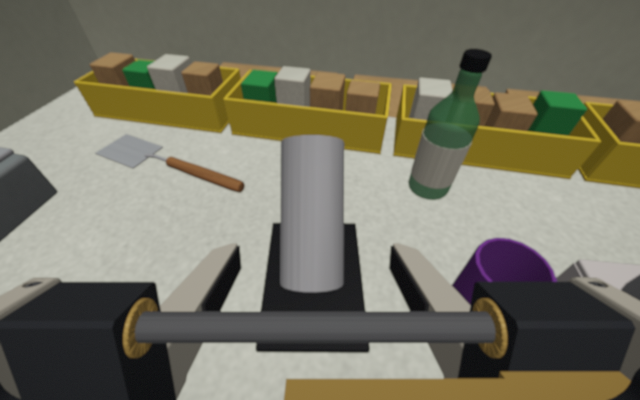

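The wrist view shows the measure centred between the open fingers, maybe still falling. I wait one call and measure again.

Emit:
move_arm(moves=[0,0,0,0,0,0,0,0,0,0,0,0,0,0,0,0,0,0,0,0,0,0,0,0,0,0,0,0,0,0,0,0,0,0,0])

```text
time: 19.15
tool_pos: [532.1, 202.6, 133.3]
eef_rot: [180.0, -59.6, 12.6]
contact_force: [0.7, 0.7, 0.1]
finger_gap: 93.3
```

```bash
sed -i 's/<75)/<110)/' tipped.py; python3 tipped.py pics/w9.png
```

```text
19.15 [532.1 202.6 133.3] [180.  -59.6  12.6] 93.31220647978323 [ 24.1 -44.2 141.8 -23.7  25.2 117.5]
6207
-40 2523 y -25.9..26.5 hmax 109.4 circ [-0.3 68.7] 27.908325743571588
-30 743 y -25.8..26.4 hmax 110.0 circ [-0.3 79.1] 28.864063472676243
-20 96 y -25.6..26.5 hmax 107.2 circ [ 0.4 91.5] 27.00470311626075
```

View pics/w9.png

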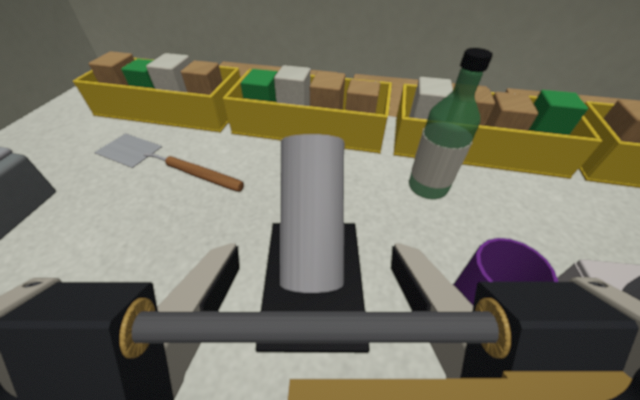

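Run:
```python
from h import *
p,d,K,T=grab('scene','pics/s10.png')
a=cv2.imread('pics/s10.png');cv2.imwrite('pics/s10c.png',cv2.resize(a[170:350,260:440],None,fx=3.3,fy=3.3))
```

```text
(no output)
```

View pics/s10c.png

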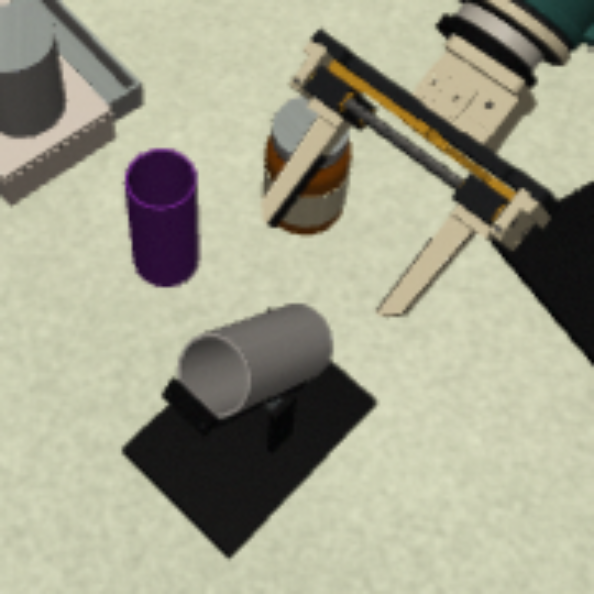

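```bash
cat > fit.py <<'E'
from h import *
import sys
from scipy.optimize import least_squares
np.set_printoptions(precision=2,suppress=True)
hx=np.array([np.cos(np.radians(12.65)),np.sin(np.radians(12.65)),0]);hy=np.array([-hx[1],hx[0],0]);H=np.array([565.7,210.8,65])
for c in sys.argv[1:]:
    p,d,K,T=grab(c);P=cloud(d,K,T)
    rs=cut_out('measure_mid',c)
    for r in rs[:4]:
        m=cv2.erode(r['mask'].astype(np.uint8),np.ones((3,3)))>0
        q=P[m];q=q[~np.isnan(q[:,0])]
        if len(q)<20: continue
        L=(q-H);L=np.stack([L@hx,L@hy,L[:,2]],-1);print(c,r['score'],r['extent'],len(q),np.median(L,0),L.min(0),L.max(0))
        if abs(np.median(L[:,1]))>40: continue
        # fit cylinder radius 27 in hinge frame: angle th (axis elevation), offset y0,h0, axis in xz plane +yaw
        def f(x):
            th,ps,y0,h0=x;a=np.array([np.cos(th)*np.cos(ps),np.sin(ps)*np.cos(th),-np.sin(th)]);n=np.array([np.sin(th),0,np.cos(th)])
            c0=np.array([0,y0,0])+n*h0
            w=L-c0;w=w-np.outer(w@a,a);return np.linalg.norm(w,axis=1)-27
        best=min((least_squares(f,[t,0,0,30],loss='soft_l1',f_scale=2) for t in np.radians([-60,-30,0,30,60])),key=lambda r:r.cost)
        th,ps,y0,h0=best.x;a=np.array([np.cos(th),0,-np.sin(th)]);t=L@a
        print('  axis below level deg',np.degrees(th),'yaw',np.degrees(ps),'y0',y0,'h0',h0,'t',np.percentile(t,[0,2,98,100]),'cost',best.cost/len(L))
E
python3 fit.py scene top wrist
python3 - <<'E'
from h import *
s=observe();T=Tw(s);i=camera_info('scene')
for k in (0,-34,-60,-84): print(k,((proj(T[:3,3]+T[:3,2]*k,i['intrinsics'],i['T']))-[260,170])*3.3)
E
```

```text
scene 0.91 [310.2, 264.7, 51.1, 30.5] 937 [14.4   4.66 67.98] [-53.79 -24.02  24.29] [ 57.13  28.93 114.46]
  axis below level deg -43.955378854428794 yaw 0.8486359278328047 y0 1.0137850037151805 h0 37.9273999444078 t [-13.41  -7.78  98.91 100.32] cost 1.2921204952877905
scene 0.64 [297.4, 212.8, 23.1, 45.1] 675 [ -45.21 -137.06   16.54] [ -76.94 -171.77  -59.75] [ -24.07 -118.21   57.89]
top 0.95 [275.5, 163.9, 26.0, 34.2] 486 [ -39.95 -145.92    0.34] [ -80.38 -169.29  -65.76] [ -27.55 -122.03   58.59]
top 0.73 [202.3, 138.9, 37.4, 55.2] 1075 [-5.75 -1.36 71.23] [-60.21 -24.75  23.14] [ 58.09  26.3  113.72]
  axis below level deg -43.88010643830838 yaw -0.26449561360760715 y0 1.5348245380036614 h0 36.91373125261155 t [-21.42 -17.97  96.11  99.04] cost 1.1924612130816223
wrist 0.89 [451.4, 235.8, 110.1, 66.7] 3257 [ -38.25 -157.     39.12] [ -63.2  -171.97    0.73] [ -26.26 -118.62   55.47]
wrist 0.73 [279.1, 135.0, 68.5, 159.2] 9402 [-12.8    0.84  68.66] [-59.14 -25.58  20.51] [ 37.17  26.55 112.21]
  axis below level deg -43.29066855804125 yaw -0.3666252202053014 y0 1.0327373226077465 h0 36.1206795411958 t [-21.48 -18.79  93.87  96.58] cost 0.151646695717674
0 [292.94060046 308.75208306]
-34 [323.34594215 268.40356288]
-60 [346.67575043 237.44442254]
-84 [368.27175634 208.78607399]
```

Fitting cylinders in three views shows the cradle resting at about 46°, its balance point, not fully tipped. I shut the fingers and push it on slowly.

Emit:
move_arm(moves=[0,0,0,0,0,0,1,0.05,0,0.1,0,0,0,1,0.12,0,0.21,0,0,0,1,0.2,0,0.35,0,0,0,1,0.28,0,0.48,0,0,0,1])

```text
time: 20.18
tool_pos: [576.3, 212.5, 132.9]
eef_rot: [180.0, -59.6, 12.6]
contact_force: [-0.2, -0.2, 0.0]
finger_gap: 47.7
```

Emit:
move_arm(moves=[0.05,0,0.09,0,0,0,1,0.1,0,0.18,0,0,0,1,0.15,0,0.27,0,0,0,1,0.2,0,0.35,0,0,0,1,0.25,0,0.43,0,0,0,1])

```text
time: 20.8
tool_pos: [614.7, 221.1, 132.9]
eef_rot: [180.0, -59.6, 12.6]
contact_force: [-0.4, -0.3, 0.4]
finger_gap: 1.0
```

```bash
python3 fit.py scene
```

```text
scene 0.9 [301.8, 268.1, 59.4, 42.3] 944 [45.14 11.76 67.18] [-40.63 -23.28  36.5 ] [82.   28.09 99.07]
  axis below level deg -24.302311188978834 yaw -0.1775784034219067 y0 1.1443774291926252 h0 37.374804842891855 t [-17.38 -12.55  98.75 101.4 ] cost 1.1582258277934463
scene 0.88 [299.1, 215.0, 19.4, 45.0] 639 [ -44.13 -136.97   15.9 ] [ -76.39 -171.98  -56.24] [ -24.36 -118.05   57.61]
```

Emit:
move_arm(moves=[0.05,0,0.08,0,0,0,1,0.1,0,0.17,0,0,0,1,0.14,0,0.25,0,0,0,1,0.14,0,0.25,0,0,0,1,0.14,0,0.25,0,0,0,1])

```text
time: 21.52
tool_pos: [636.5, 226.1, 132.3]
eef_rot: [180.0, -59.6, 12.6]
contact_force: [0.2, 0.3, 0.7]
finger_gap: 0.3
```

```bash
python3 fit.py scene
```

```text
scene 0.67 [297.3, 215.7, 23.0, 42.0] 621 [ -43.76 -135.79   15.34] [ -76.75 -171.57  -59.48] [ -24.46 -118.42   58.87]
scene 0.62 [293.4, 283.6, 55.1, 46.0] 995 [67.91 10.34 30.56] [  5.09 -18.05  -5.31] [114.78  27.31  64.05]
  axis below level deg 30.227887305734146 yaw -0.11413800721540145 y0 0.864441690294097 h0 38.02012542991247 t [-20.03 -15.79  93.35  95.88] cost 0.669336457085508
scene 0.45 [299.5, 271.6, 75.3, 69.3] 1357 [ -0.01  28.73 -56.22] [-74.11 -52.27 -62.  ] [84.18 54.92 57.27]
  axis below level deg 178.94532553031596 yaw 1447.3685386135205 y0 28.157239662380952 h0 32.22743981197495 t [-83.15 -79.52  70.81  75.19] cost 12.407932349686357
```

The cradle is now fully tipped: the axis is 30.2° below level with the measure still in it. I back off, open, and come down behind the closed end.

Emit:
move_arm(moves=[0,0,-0.15,0,0,0,0,0,0,-0.35,0,0,0,0,0,0,-0.55,0,0,0,0,-0.1,0,-0.6,0,0,0,0,-0.2,0,-0.6,0,0,0,0])

```text
time: 22.25
tool_pos: [588.0, 215.2, 142.4]
eef_rot: [-180.0, -59.6, 12.6]
contact_force: [0.9, -0.7, -0.2]
finger_gap: 45.8
```

```bash
cat > th.py <<'E'
from h import *
np.set_printoptions(precision=1,suppress=True)
hx=np.array([np.cos(np.radians(12.65)),np.sin(np.radians(12.65)),0]);hy=np.array([-hx[1],hx[0],0]);H=np.array([565.7,210.8,65])
s=observe();L=s['tool_pos']-H;x,y,z=L@hx,L@hy,L[2]
print(s['time'],s['tool_pos'],s['eef_rot'],s['qpos'],s['contact_force'],s['finger_gap']);print('t,h,y',x*.866-z*.5,x*.5+z*.866,y)
E
python3 th.py; python3 plan.py 592.5 217.5 92.5 12.65 60
```

```text
22.25 [588.  215.2 142.4] [-180.   -59.6   12.6] [ 22.2 -33.  135.2 -24.3  20.3 117.8] [ 0.9 -0.7 -0.2] 45.79313742519938
t,h,y -19.03499671966906 78.42466510911326 -0.5870492785666027
t 22.25 pos [588.006 215.205 142.437] rpy [-179.989  -59.596   12.636] q [ 22.2 -33.  135.2 -24.3  20.3 117.8]
F [ 0.931 -0.707 -0.167] gap 45.8
calls 0.51 full [-0.507 -0.016  0.369] [ 0.     0.002 -0.   ]
one call: [-0.507 -0.016  0.369] [ 0.     0.002 -0.   ]
```

Emit:
move_arm(moves=[-0.12,0,0,0,0,0,0,-0.25,-0.01,0,0,0,0,0,-0.38,-0.02,0,0,0.002,0,0,-0.5,-0.02,0,0,0.002,0,0,-0.5,-0.02,0,0,0.002,0,0])

```text
time: 22.88
tool_pos: [567.8, 212.3, 107.4]
eef_rot: [180.0, -59.9, 12.7]
contact_force: [0.7, 0.6, 1.2]
finger_gap: 91.8
```

```bash
python3 th.py
python3 - <<'E'
from h import *
grab('wrist','pics/w12.png')
E
python3 fit.py wrist
```

```text
22.875 [567.8 212.3 107.4] [180.  -59.9  12.7] [ 23.1 -34.3 139.4 -30.9  17.8 125. ] [0.7 0.6 1.2] 91.8289770170821
t,h,y -19.1652346450615 37.87984540982022 1.0084649818902336
wrist 0.89 [278.7, 173.1, 73.3, 85.0] 2817 [14.5   0.96 51.41] [ -5.04 -24.48   3.26] [112.65  26.47  64.68]
  axis below level deg 26.840678115310595 yaw 0.02683669820049717 y0 0.8007447477387715 h0 34.17455592579097 t [-25.49 -17.21  86.28  97.14] cost 3.2955288254891335
wrist 0.82 [511.2, 261.0, 81.6, 19.9] 936 [ -29.15 -150.48   49.18] [ -39.3  -166.1    33.22] [ -25.73 -122.46   55.65]
```

View pics/w12.png

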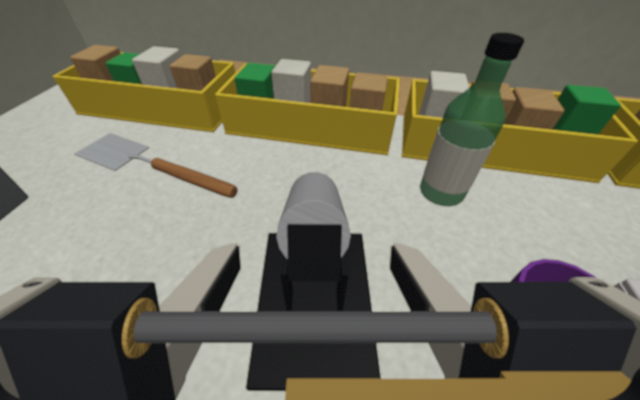

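The measure is centred at column 314 between the fingers. Before advancing I check for wrist joint limits by fitting the arm's kinematics from the logged poses.

```bash
cat > kin.py <<'E'
from h import *
from scipy.optimize import least_squares
D=[([61.718,6.674,82.635,0,90.759,-2.164],[297.02,605.86,182.9]),
([56.3,-3.1,92.6,0,90.5,43.1],[309.4,510.4,183.7]),([50.6,-10.7,99.5,0,91.2,89.6],[320.3,430.8,183.7]),
([-4.4,-32,115.1,0,96.9,34.2],[382.7,-4.1,183.7]),([-20,-27.6,114.5,0,93,36.8],[395.1,-116.6,159.5]),
([-33.3,-13.8,117.7,0,76.1,50.9],[408.9,-237.8,18.6]),([-28.1,-4.83,109.85,0,74.97,56.1],[487.8,-231.6,18.9]),
([20.9,-30.3,119,-4.2,64.1,99.2],[507,197.1,167.8]),([24.1,-44.2,141.8,-23.7,25.2,117.5],[532.1,202.6,133.3]),
([22.2,-33,135.2,-24.3,20.3,117.8],[588,215.2,142.4]),([23.1,-34.3,139.4,-30.9,17.8,125],[567.8,212.3,107.4])]
def rz(a):return R.from_euler('z',a,degrees=True)
def ry(a):return R.from_euler('y',a,degrees=True)
def fk(q,p):
    h0,e,L1,o,L2,d=p
    A=rz(q[0]);B=A*ry(q[1]);C=B*ry(q[2]);W=np.array([0,0,h0])+A.apply([e,0,0])+B.apply([0,0,L1])+C.apply([o,0,L2])
    Rf=C*rz(S[0]*q[3])*ry(q[4])*rz(S[1]*q[5])
    return W+Rf.apply([0,0,d]),Rf
S=[1,1]
def fit():
    f=lambda p:np.concatenate([fk(q,p)[0]-np.array(t) for q,t in D])
    return least_squares(f,[400,0,400,0,500,250],loss='soft_l1',f_scale=3)
best=None
for s0 in (1,-1):
    S[0]=s0;r=fit()
    if best is None or r.cost<best[0]: best=(r.cost,s0,r.x,r.fun)
S[0]=best[1];p=best[2]
# tool frame offset & sign q6 : Rtool = Rf * rz(c)
def ik(pos,yaw,pitch,q0):
    Rt=R.from_euler('xyz',[180,0,yaw],degrees=True)*R.from_euler('y',pitch,degrees=True)
    def f(q):
        x,Rf=fk(q,p);return np.r_[(x-pos),((Rf*rz(c)).inv()*Rt).as_rotvec()*300]
    r=least_squares(f,q0);return r.x,r.cost
cands=[]
for s1 in (1,-1):
    S[1]=s1
    rr=[(fk(q,p)[1].inv()*R.from_euler('xyz',e,degrees=True)).as_rotvec(degrees=True) for q,e in [(D[1][0],[180,0,103.2]),(D[8][0],[180,-59.6,12.6]),(D[10][0],[180,-59.9,12.7])]]
    cands.append((np.std([v[2] for v in rr]),s1,rr))
cands.sort(key=lambda k:k[0]);S[1]=cands[0][1];c=np.median([v[2] for v in cands[0][2]])
if __name__=='__main__':
    np.set_printoptions(precision=1,suppress=True)
    print(best[0],S,p,best[3].reshape(-1,3),cands[0])
    q=np.array(D[10][0],float)
    for t in (-19,0,20,35,50):
        x=t*.866+19;z=65-t*.5+32.9
        P=np.array([565.7,210.8,0])+x*np.array([.9757,.219,0])+.9*np.array([-.219,.9757,0]);P[2]=z
        q,cst=ik(P,12.65,60,q);print(t,P,q,cst)
E
python3 kin.py
```

```text
874.2422205390359 [1, 1] [101.1  25.9 458.7  62.2 599.3 317.5] [[ 24.6  -8.    1.2]
 [ 24.  -10.4   0.9]
 [ 23.2 -12.6   0.9]
 [  1.5 -25.5  -0.9]
 [ -4.4 -25.6   0.8]
 [ -4.9 -27.6   6. ]
 [ -2.6 -27.5   6.3]
 [  5.1 -23.9  -1. ]
 [  1.6 -23.4  -5. ]
 [  1.9 -23.4  -5.2]
 [  3.7 -22.7  -2.8]] (np.float64(0.044263692684078114), 1, [array([ 0., -0., 90.]), array([-0., -0., 90.]), array([ 0. ,  0. , 89.9])])
-19 [568.  212.2 107.4] [ 26.9 -33.2 138.6 -39.3  19.6 134.9] 1.295782989360617e-25
0 [584.  215.8  97.9] [ 26.2 -29.3 137.3 -43.3  17.2 138.9] 5.102847416928419e-26
20 [600.9 219.6  87.9] [ 25.6 -25.3 135.9 -48.6  15.  144.2] 5.616594311641357e-26
35 [613.6 222.5  80.4] [ 25.2 -22.4 134.8 -53.3  13.5 148.9] 8.582536142314268e-26
50 [626.3 225.3  72.9] [ 24.8 -19.5 133.6 -58.8  12.3 154.3] 2.2971407789202768e-26
```

```bash
sed -i 's/h0,e,L1,o,L2,d=p/h0,e,L1,o,L2,d,l=p/; s/A.apply(\[e,0,0\])/A.apply([e,l,0])/; s/\[400,0,400,0,500,250\]/[400,0,400,0,500,250,0]/' kin.py; python3 kin.py
```

```text
1.3642065568200452 [1, 1] [137.8  -0.3 460.8  82.  620.7 338.   25.6] [[ 0.   0.2  0. ]
 [ 0.1 -0.2 -0.4]
 [ 0.4 -0.1 -0.1]
 [-0.3  0.3  0. ]
 [-0.1  0.   0.3]
 [ 0.1 -0.3 -0.1]
 [-0.1  0.2 -0. ]
 [ 0.1  0.1  0.1]
 [ 0.1  0.1  0.4]
 [-0.4  0.1 -0.9]
 [ 0.  -0.   0.7]] (np.float64(0.044263692684078114), 1, [array([ 0., -0., 90.]), array([-0., -0., 90.]), array([ 0. ,  0. , 89.9])])
-19 [568.  212.2 107.4] [ 23.1 -34.2 139.5 -31.3  17.6 125.3] 1.3009217758604955e-26
0 [584.  215.8  97.9] [ 22.6 -30.1 138.1 -35.1  15.  129.2] 2.120499484616697e-26
20 [600.9 219.6  87.9] [ 22.1 -25.9 136.5 -40.4  12.7 134.5] 2.620997522056204e-26
35 [613.6 222.5  80.4] [ 21.7 -22.8 135.3 -45.4  11.1 139.5] 2.921892101818515e-25
50 [626.3 225.3  72.9] [ 21.4 -19.8 134.  -51.6   9.7 145.6] 2.785684506602249e-26
```

The kinematic model fits to under 1 mm, and the grasp pose is within the joint limits. I check the lift and flip path as well.

Run:
```python
import kin;import numpy as np
np.set_printoptions(precision=1,suppress=True)
q=np.array([21.4,-19.8,134,-51.6,9.7,145.6])
def P(t,h):
    x=t*.866+h*.5;z=65-t*.5+h*.866
    p=np.array([565.7,210.8,0])+x*np.array([.9757,.219,0])+.9*np.array([-.219,.9757,0]);p[2]=z;return p
for t,h,pi in [(48,38,60),(48,60,60),(48,78,60)]:
    p=P(t,h);q,cst=kin.ik(p,12.65,pi,q);print(t,h,pi,p,q,round(cst,3))
for p,pi,yaw in [((620,215,150),45,12.6),((610,200,180),30,12.6),((600,190,215),0,12.6),((600,0,215),0,12.6),((601.8,-330,215),0,12.6),((601.8,-330,99),0,12.6)]:
    q,cst=kin.ik(np.array(p,float),yaw,pi,q);print(p,pi,q,round(cst,3))
```

```text
48 38 60 [624.6 224.9  73.9] [ 21.5 -20.2 134.2 -50.7   9.9 144.7] 0.0
48 60 60 [635.3 227.4  93. ] [ 21.2 -20.3 132.2 -41.9  11.1 135.7] 0.0
48 78 60 [644.1 229.3 108.5] [ 21.  -20.2 130.6 -36.4  12.3 130. ] 0.0
(620, 215, 150) 45 [ 19.3 -23.4 121.8  -7.9  37.1 101.1] 0.0
(610, 200, 180) 30 [ 17.  -18.2 110.1  -2.6  58.2  95.2] 0.0
(600, 190, 215) 0 [15.2  0.6 86.1 -0.  93.4 92.6] 0.0
(600, 0, 215) 0 [-2.4 -3.1 89.7 -0.  93.4 75. ] 0.0
(601.8, -330, 215) 0 [-30.9   7.7  78.6  -0.   93.7  46.5] 0.0
(601.8, -330, 99) 0 [-30.9   9.9  86.8   0.   83.2  46.5] 0.0
```

Everything is within range. I advance along the measure's axis by 67 mm.

Emit:
move_arm(moves=[0,0,0.2,0,0,0,0,0,0,0.4,0,0,0,0,0,0,0.6,0,0,0,0,0,0,0.75,0,0,0,0,0,0,0.84,0,0,0,0])

```text
time: 23.65
tool_pos: [625.7, 225.2, 74.8]
eef_rot: [180.0, -59.9, 12.6]
contact_force: [-0.1, 0.2, -0.3]
finger_gap: 92.9
```

```bash
python3 th.py
python3 - <<'E'
from h import *
grab('wrist','pics/w13.png')
p,d,K,T=grab('scene','pics/s13.png')
a=cv2.imread('pics/s13.png');cv2.imwrite('pics/s13c.png',cv2.resize(a[200:350,250:420],None,fx=3.5,fy=3.5))
E
```

```text
23.65 [625.7 225.2  74.8] [180.  -59.9  12.6] [ 21.5 -20.1 134.  -49.8  10.  143.8] [-0.1  0.2 -0.3] 92.8933888387349
t,h,y 48.522852557701086 39.298878504243675 0.8956010294917732
```

View pics/w13.png

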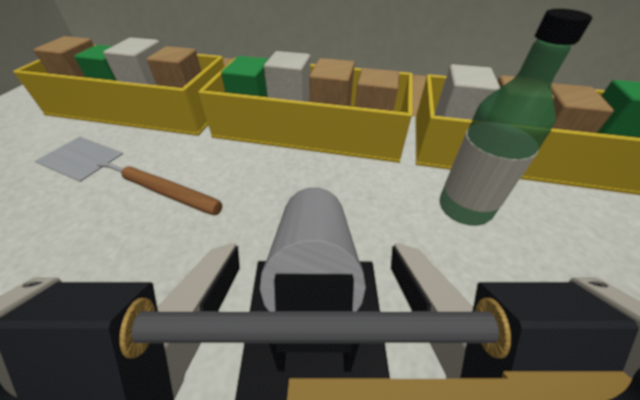

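View pics/s13c.png

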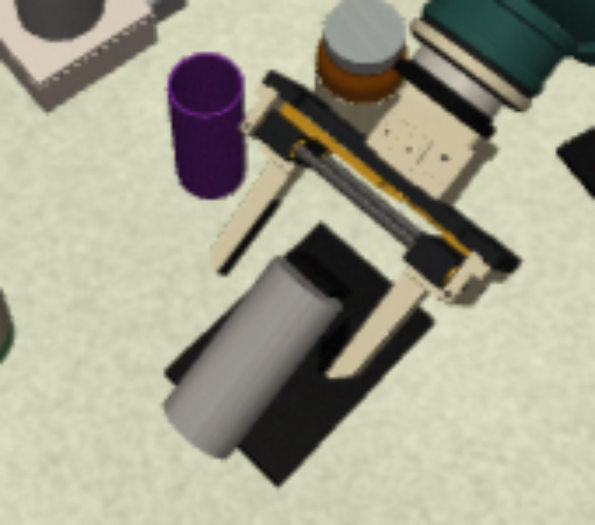

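The fingers straddle the closed end centrally, so I close.

Emit:
move_arm(moves=[0,0,0,0,0,0,0.6,0,0,0,0,0,0,1,0,0,0,0,0,0,1,0,0,0,0,0,0,1,0,0,0,0,0,0,1], grip_force=20)

```text
time: 24.38
tool_pos: [625.1, 225.7, 75.6]
eef_rot: [-179.9, -60.0, 12.6]
contact_force: [-1.6, 4.4, 2.4]
finger_gap: 53.7
```

Emit:
move_arm(moves=[0,0,0,0,0,0,1,0,0,0,0,0,0,1,0.1,0,0,0,0,0,1,0.22,0,0,0,0,0,1,0.32,0,0,0,0,0,1])

```text
time: 25.0
tool_pos: [637.3, 227.5, 96.4]
eef_rot: [179.9, -59.9, 12.6]
contact_force: [-0.3, 0.1, -2.7]
finger_gap: 53.7
```

```bash
python3 th.py
python3 - <<'E'
from h import *
p,d,K,T=grab('scene','pics/s14.png')
a=cv2.imread('pics/s14.png');cv2.imwrite('pics/s14c.png',cv2.resize(a[200:350,250:420],None,fx=3.5,fy=3.5))
E
```

```text
25.0 [637.3 227.5  96.4] [179.9 -59.9  12.6] [ 21.2 -20.3 131.8 -40.   11.6 133.7] [-0.3  0.1 -2.7] 53.67685900448526
t,h,y 48.01116969993345 63.954980374896905 0.6143575077698454
```

View pics/s14c.png

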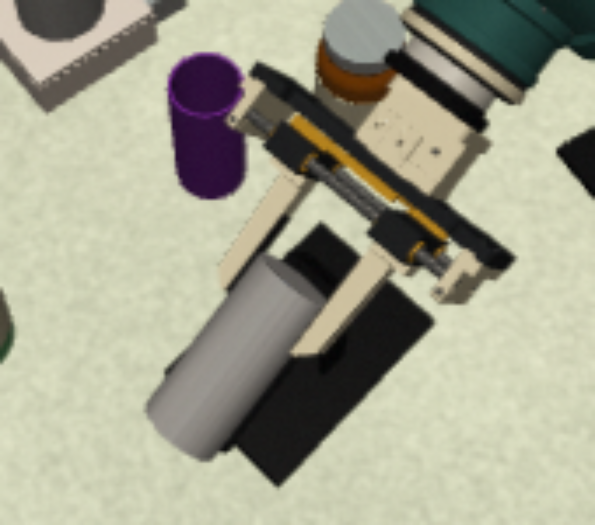

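Gripped and lifted clear of the lip. Raising and rotating to mouth-down.

```bash
python3 plan.py 632 212 180 12.65 42
```

```text
t 25.05 pos [637.919 227.747  97.583] rpy [179.971 -59.922  12.637] q [ 21.2 -20.3 131.7 -39.8  11.6 133.6]
F [ 1.193  0.375 -0.052] gap 53.5
calls 0.83 full [ 0.834  0.176 -0.616] [ 0.  -0.1 -0. ]
one call: [ 0.834  0.176 -0.616] [ 0.  -0.1 -0. ]
```

Emit:
move_arm(moves=[0.18,0,-0.12,0,0,0,1,0.36,0.02,-0.25,0,-0.02,0,1,0.54,0.06,-0.38,0,-0.05,0,1,0.7,0.12,-0.5,0,-0.08,0,1,0.84,0.18,-0.62,0,-0.1,0,1])

```text
time: 25.68
tool_pos: [631.4, 211.5, 180.5]
eef_rot: [180.0, -41.8, 12.6]
contact_force: [-0.4, 0.3, -2.0]
finger_gap: 53.8
```

```bash
python3 plan.py 610 150 225 12.65 0
```

```text
t 25.68 pos [631.391 211.457 180.524] rpy [179.992 -41.77   12.631] q [ 18.2 -21.6 116.4  -5.4  43.7  98.1]
F [-0.398  0.255 -2.047] gap 53.8
calls 0.79 full [ 0.05   0.691 -0.7  ] [ 0.    -0.232 -0.   ]
one call: [ 0.05   0.691 -0.7  ] [ 0.    -0.232 -0.   ]
```

Emit:
move_arm(moves=[0.01,0.14,-0.14,0,-0.047,0,1,0.02,0.28,-0.28,0,-0.094,0,1,0.03,0.42,-0.42,0,-0.14,0,1,0.04,0.56,-0.56,0,-0.19,0,1,0.05,0.7,-0.7,0,-0.232,0,1])

```text
time: 26.3
tool_pos: [610.1, 148.8, 224.4]
eef_rot: [180.0, 0.1, 12.6]
contact_force: [0.2, 0.5, -1.9]
finger_gap: 53.5
```

Emit:
move_arm(moves=[-0.05,0.2,0,0,0,0,1,-0.1,0.4,0,0,0,0,1,-0.14,0.6,0,0,0,0,1,-0.18,0.8,0,0,0,0,1,-0.22,1,0,0,0,0,1])

```text
time: 26.92
tool_pos: [610.4, 66.6, 224.5]
eef_rot: [180.0, -0.2, 12.6]
contact_force: [0.5, -0.8, -2.0]
finger_gap: 53.8
```

```bash
python3 - <<'E'
from h import *
p,d,K,T=grab('scene','pics/s15.png')
a=cv2.imread('pics/s15.png');cv2.imwrite('pics/s15c.png',cv2.resize(a[80:330,200:420],None,fx=2.4,fy=2.4))
E
python3 plan.py 602 -290 228 5.7
```

```text
t 26.98 pos [610.489  65.069 224.485] rpy [179.953  -0.21   12.588] q [ 3.7 -1.6 87.3 -0.  94.  81.1]
F [ 0.09  -2.05  -2.274] gap 53.8
calls 4.31 full [-1.071  4.309 -0.044] [ 0.    -0.001  0.038]
one call: [-0.248  1.    -0.01 ] [ 0.    -0.     0.009]
```

View pics/s15c.png

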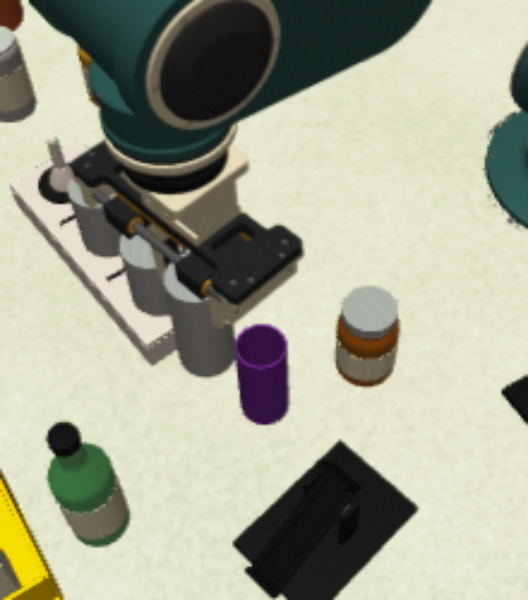

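The measure hangs mouth-down and clear of everything, and the cradle is empty and tipped. Carrying on towards the free peg.

Emit:
move_arm(moves=[-0.05,0.2,0,0,0,0,1,-0.1,0.4,0,0,0,0.01,1,-0.15,0.6,0,0,0,0.02,1,-0.2,0.8,0,0,0,0.03,1,-0.25,1,0,0,0,0.038,1])

```text
time: 27.6
tool_pos: [608.5, -15.9, 224.2]
eef_rot: [-180.0, -0.2, 5.7]
contact_force: [-0.3, -0.9, -2.2]
finger_gap: 53.8
```

Emit:
move_arm(moves=[-0.02,0.2,0,0,0,0,1,-0.05,0.4,0,0,0,0,1,-0.08,0.6,0,0,0,0,1,-0.1,0.8,0,0,0,0,1,-0.12,1,0,0,0,0,1])

```text
time: 28.22
tool_pos: [607.1, -96.3, 224.1]
eef_rot: [-180.0, -0.2, 5.8]
contact_force: [1.4, -0.7, -2.4]
finger_gap: 53.8
```

Emit:
move_arm(moves=[-0.02,0.2,0,0,0,0,1,-0.05,0.4,0,0,0,0,1,-0.08,0.6,0,0,0,0,1,-0.1,0.8,0,0,0,0,1,-0.12,1,0,0,0,0,1])

```text
time: 28.85
tool_pos: [605.6, -176.9, 224.1]
eef_rot: [-180.0, -0.2, 5.8]
contact_force: [0.8, -0.0, -2.5]
finger_gap: 53.7
```

Emit:
move_arm(moves=[-0.02,0.2,0,0,0,0,1,-0.05,0.4,0,0,0,0,1,-0.08,0.6,0,0,0,0,1,-0.1,0.8,0,0,0,0,1,-0.12,1,0,0,0,0,1])

```text
time: 29.48
tool_pos: [604.2, -257.5, 224.0]
eef_rot: [-180.0, -0.2, 5.8]
contact_force: [0.4, -0.2, -2.6]
finger_gap: 53.8
```

```bash
python3 - <<'E'
from h import *
np.set_printoptions(precision=1,suppress=True)
s=observe();print(s['tool_pos'],s['eef_rot'])
p,d,K,T=grab('wrist','pics/w16.png');np.save('pics/Pw16.npy',cloud(d,K,T))
grab('scene','pics/s16.png');p,d,K,T=grab('top','pics/t16.png')
a=cv2.imread('pics/s16.png');b=cv2.imread('pics/t16.png')
cv2.imwrite('pics/st16.png',np.hstack([cv2.resize(a[100:250,180:330],(400,400)),cv2.resize(b[90:240,320:470],(400,400))]))
E
python3 plan.py 601.8 -330 218 5.7
```

```text
[ 604.2 -257.5  224. ] [-180.    -0.2    5.8]
t 29.62 pos [ 604.132 -257.072  223.832] rpy [-179.967   -0.167    5.748] q [-25.3   3.8  81.9   0.1  94.1  58.9]
F [ 0.067 -0.289 -1.932] gap 53.8
calls 0.9 full [-0.121  0.904  0.072] [-0.    -0.001  0.   ]
one call: [-0.121  0.904  0.072] [-0.    -0.001  0.   ]
```

View pics/w16.png

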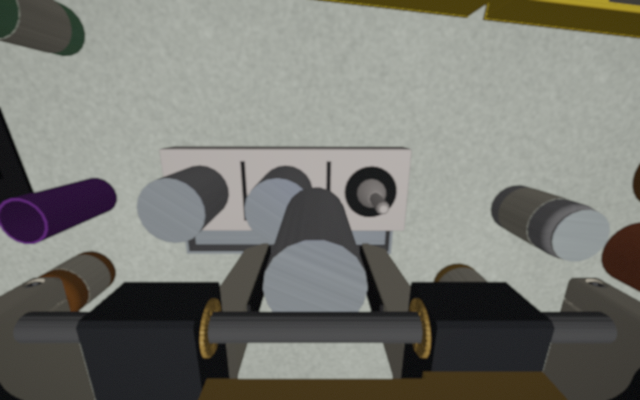

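View pics/st16.png

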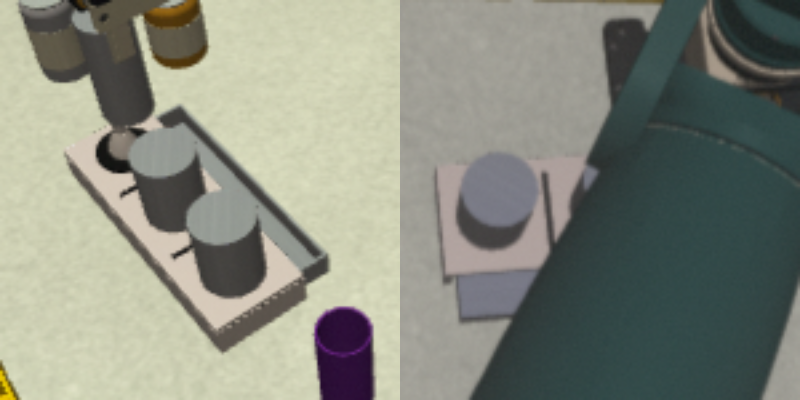

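The wrist view shows the free peg and pad at (371,192) and the held measure at (315,280). I measure both in the wrist frame.

```bash
cat > held.py <<'E'
from h import *
import sys
from scipy.optimize import least_squares
np.set_printoptions(precision=2,suppress=True)
s=observe();p,d,K,T=grab('wrist',sys.argv[1]);P=cloud(d,K,T)
Tt=Tw(s);L=(P-Tt[:3,3])@Tt[:3,:3]
print('TCP',s['tool_pos'],s['eef_rot'],s['contact_force'],s['finger_gap'])
# closed end disc: tool z about -70
m=(np.abs(L[...,0])<32)&(np.abs(L[...,1])<27.5)&(L[...,2]>-78)&(L[...,2]<-60)
q=L[m];print('disc z',np.median(q[:,2]),np.percentile(q[:,2],[5,95]))
zc=np.median(q[:,2]);k=np.abs(q[:,2]-zc)<2.5
A=np.c_[q[k][:,:2],np.ones(k.sum())];co=np.linalg.lstsq(A,q[k][:,2],rcond=None)[0];print('disc slope deg',np.degrees(co[:2]),'ctr',cv2.minEnclosingCircle(q[k][:,:2].astype(np.float32)))
# side: front half cylinder
m=(np.abs(L[...,0])<32)&(L[...,0]>3)&(np.abs(L[...,1])<25)&(L[...,2]>zc+6)&(L[...,2]<zc+122)
q=L[m]
f=lambda x:np.hypot(q[:,0]-x[0]-x[2]*(q[:,2]-zc-60),q[:,1]-x[1]-x[3]*(q[:,2]-zc-60))-27
r=least_squares(f,[0,0,0,0],loss='soft_l1',f_scale=1);print('side',len(q),'ctr at mid',r.x[:2],'slope deg',np.degrees(r.x[2:]),'zrange',q[:,2].min()-zc,q[:,2].max()-zc,'cost',r.cost/len(q))
mid=Tt[:3,:3]@np.r_[r.x[:2],zc+60]+Tt[:3,3];mo=Tt[:3,:3]@np.r_[r.x[:2]+60*r.x[2:],zc+120]+Tt[:3,3]
print('mid world',mid,'mouth',mo)
# pad
g=p.max(-1).astype(int)
m=(np.hypot(P[...,0]-602,P[...,1]+330)<60)&(P[...,2]>44)&(P[...,2]<56)&(g<75)
n,lab,st,ce=cv2.connectedComponentsWithStats(m.astype(np.uint8))
if n>1:
    j=1+np.argmax(st[1:,4]);q=P[lab==j];h=cv2.convexHull(q[:,:2].astype(np.float32));print('pad',len(q),cv2.minEnclosingCircle(h),'ellipse',cv2.fitEllipse(h),'z',np.median(q[:,2]))
m=(np.hypot(P[...,0]-602,P[...,1]+330)<25)&(P[...,2]>85)&(P[...,2]<130);q=P[m]
if len(q): print('peg upper',len(q),q.min(0),q.max(0),np.median(q,0))
dk=(P[...,2]>42)&(P[...,2]<48)&(P[...,0]>530)&(P[...,0]<650)&(P[...,1]>-390)&(P[...,1]<-50);q=P[dk]
if len(q):print('deck',cv2.minAreaRect(q[:,:2].astype(np.float32)))
E
python3 held.py pics/w17.png
```

```text
TCP [ 604.13 -257.07  223.83] [-179.97   -0.17    5.75] [ 0.07 -0.29 -1.93] 53.77545065285316
disc z -66.38173125436651 [-67.47 -64.63]
disc slope deg [ 0.38 -0.06] ctr ((0.07268667221069336, -0.6366567611694336), 28.491405487060547)
side 3195 ctr at mid [-1.1   0.97] slope deg [-0.1   0.04] zrange 6.078006916196159 119.10243120845777 cost 0.020334634859137016
mid world [ 603.11 -258.15  230.21] mouth [ 603.18 -258.15  170.21]
pad 1173 ((603.258056640625, -330.4659729003906), 32.6663818359375) ellipse ((603.1251220703125, -330.4633483886719), (64.43962097167969, 64.93701934814453), 157.77374267578125) z 47.85752567492369
peg upper 257 [ 596.95 -336.6    85.36] [ 610.71 -323.03  125.11] [ 606.1  -327.52  118.1 ]
deck ((593.0090942382812, -221.2477569580078), (109.06047058105469, 319.07586669921875), 5.681661128997803)
```

```bash
python3 plan.py 603.7 -329.8 203.8 5.75
```

```text
t 29.68 pos [ 604.176 -256.487  223.908] rpy [-179.961   -0.172    5.78 ] q [-25.3   3.8  81.9   0.1  94.1  58.9]
F [ 0.355  0.156 -2.059] gap 53.8
calls 0.91 full [-0.099  0.911  0.25 ] [-0.    -0.001  0.   ]
one call: [-0.099  0.911  0.25 ] [-0.    -0.001  0.   ]
```

Emit:
move_arm(moves=[-0.02,0.25,0,0,0,0,1,-0.05,0.5,0,0,0,0,1,-0.08,0.75,0.08,0,0,0,1,-0.1,0.91,0.16,0,0,0,1,-0.1,0.91,0.25,0,0,0,1])

```text
time: 30.3
tool_pos: [603.4, -330.6, 202.9]
eef_rot: [-179.9, -0.1, 5.7]
contact_force: [0.7, 0.8, -2.1]
finger_gap: 53.6
```

```bash
python3 held.py pics/w18.png
python3 - <<'E'
from h import *
grab('scene','pics/s18.png')
a=cv2.imread('pics/s18.png');cv2.imwrite('pics/s18c.png',cv2.resize(a[90:240,170:330],None,fx=3.7,fy=3.7))
E
python3 plan.py 603.7 -329.8 102.6 5.75
```

```text
TCP [ 603.36 -330.55  202.87] [-179.95   -0.14    5.73] [ 0.7   0.76 -2.08] 53.62563236162464
disc z -66.3807024592079 [-67.46 -64.5 ]
disc slope deg [ 0.42 -0.14] ctr ((-0.38500720262527466, -0.9946464896202087), 28.602087020874023)
side 3184 ctr at mid [-1.1   0.97] slope deg [-0.09  0.05] zrange 6.044825803124439 119.55514729956491 cost 0.020409731254842294
mid world [ 602.35 -331.63  209.25] mouth [ 602.4  -331.62  149.25]
pad 894 ((603.3345947265625, -330.6679382324219), 32.39855194091797) ellipse ((603.1668090820312, -330.70404052734375), (64.05440521240234, 64.96723937988281), 110.8988265991211) z 47.73252294861331
deck ((592.7088012695312, -221.01649475097656), (109.07730102539062, 319.5102844238281), 5.693752765655518)
t 30.4 pos [ 603.328 -329.281  202.513] rpy [-179.909   -0.101    5.794] q [-30.8   7.9  79.5   0.1  92.6  53.4]
F [-0.59 -0.42 -2.36] gap 53.6
calls 1.25 full [0.002 0.009 1.249] [-0.001 -0.001  0.   ]
one call: [0.001 0.007 1.   ] [-0. -0.  0.]
```

View pics/s18c.png

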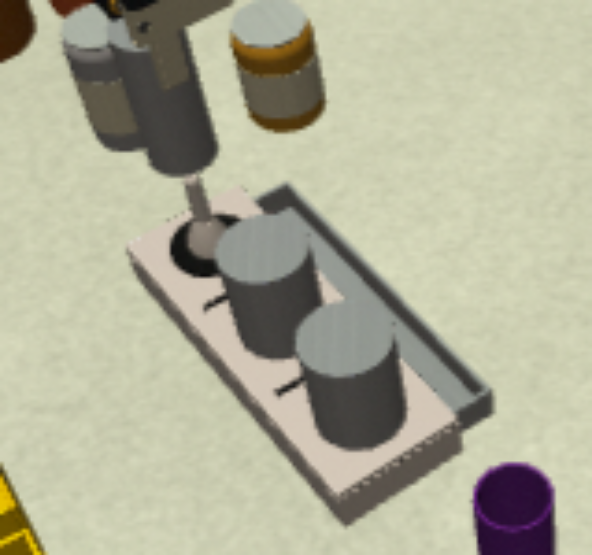

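View pics/w18.png

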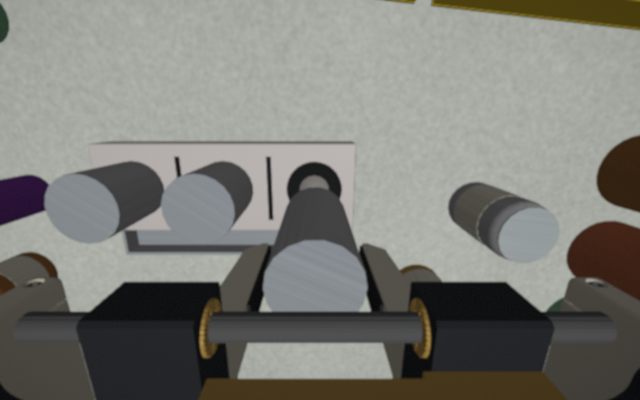

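The measure is aligned over the peg to about 1 mm, and I descend.

Emit:
move_arm(moves=[0,0,0.2,0,0,0,1,0,0,0.4,0,0,0,1,0,0,0.6,0,0,0,1,0,0,0.8,0,0,0,1,0,0,0.96,0,0,0,1])

```text
time: 31.02
tool_pos: [603.7, -329.4, 125.8]
eef_rot: [-180.0, -0.1, 5.8]
contact_force: [-0.9, 0.9, -1.9]
finger_gap: 53.7
```

Emit:
move_arm(moves=[0,0,0.05,0,0,0,1,0,0,0.1,0,0,0,1,0,0,0.15,0,0,0,1,0,0,0.19,0,0,0,1,0,0,0.22,0,0,0,1])

```text
time: 31.65
tool_pos: [603.9, -329.6, 109.5]
eef_rot: [-180.0, -0.2, 5.8]
contact_force: [-0.1, 0.1, -1.9]
finger_gap: 53.8
```

Emit:
move_arm(moves=[0,0,0.015,0,0,0,1,0,0,0.03,0,0,0,1,0,0,0.045,0,0,0,1,0,0,0.055,0,0,0,1,0,0,0.06,0,0,0,1])

```text
time: 32.28
tool_pos: [603.9, -329.6, 104.7]
eef_rot: [-180.0, -0.2, 5.8]
contact_force: [1.0, -0.4, -1.9]
finger_gap: 53.8
```

Emit:
move_arm(moves=[0,0,0.008,0,0,0,1,0,0,0.016,0,0,0,1,0,0,0.024,0,0,0,1,0,0,0.03,0,0,0,1,0,0,0.03,0,0,0,1])

```text
time: 32.9
tool_pos: [603.9, -329.5, 102.3]
eef_rot: [-180.0, -0.2, 5.8]
contact_force: [0.5, 0.1, -1.9]
finger_gap: 53.5
```

Still hanging free, so I go down in half-millimetre rows.

Emit:
move_arm(moves=[0,0,0.006,0,0,0,1,0,0,0.012,0,0,0,1,0,0,0.018,0,0,0,1,0,0,0.018,0,0,0,1,0,0,0.018,0,0,0,1])

```text
time: 33.52
tool_pos: [604.1, -329.6, 101.4]
eef_rot: [-180.0, -0.2, 5.8]
contact_force: [-0.9, 1.9, 5.1]
finger_gap: 53.7
```

Contact: force changed from −1.9 to +5.1 N. I release by opening partly, then rise.

Emit:
move_arm(moves=[0,0,0,0,0,0,0.35,0,0,0,0,0,0,0.3,0,0,0,0,0,0,0.25,0,0,0,0,0,0,0.2,0,0,0,0,0,0,0.2])

```text
time: 34.15
tool_pos: [603.9, -329.5, 100.8]
eef_rot: [-180.0, -0.2, 5.8]
contact_force: [0.1, 0.6, -0.1]
finger_gap: 74.1
```

```bash
python3 held.py pics/w19.png
```

```text
TCP [ 603.94 -329.51  100.85] [-179.98   -0.17    5.8 ] [ 0.11  0.55 -0.08] 74.05991564095206
disc z -66.86425754434585 [-67.83 -65.  ]
disc slope deg [ 0.42 -0.03] ctr ((-0.04584609344601631, 0.8130069971084595), 27.04257583618164)
side 3749 ctr at mid [-0.77  0.91] slope deg [ 0.52 -0.03] zrange 6.000641059399939 121.96396895463721 cost 0.34931079070443627
mid world [ 603.25 -330.5   107.71] mouth [ 603.96 -330.37   47.71]
pad 868 ((603.5999145507812, -330.5592956542969), 32.79201889038086) ellipse ((603.4207153320312, -330.5179138183594), (65.15947723388672, 65.73661041259766), 95.3824691772461) z 47.863798630616216
deck ((592.6072387695312, -220.86805725097656), (108.86238098144531, 319.57391357421875), 5.69155740737915)
```

View pics/w19.png

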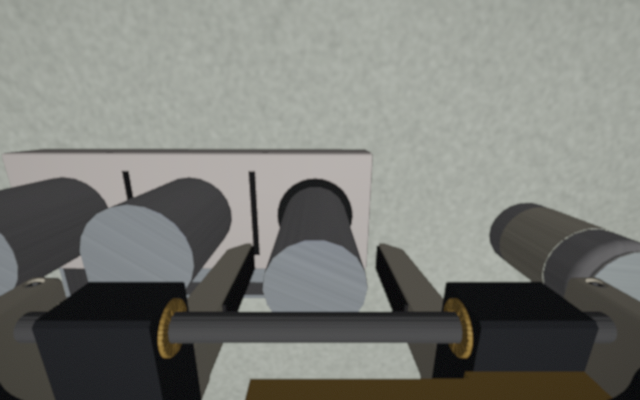

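Released: the measure stands upright, centred on the pad and clear of both fingers. I rise straight up.

Emit:
move_arm(moves=[0,0,-0.1,0,0,0,0.2,0,0,-0.3,0,0,0,0.2,0,0,-0.5,0,0,0,0.2,0,0,-0.75,0,0,0,0.2,0,0,-1,0,0,0,0.2])

```text
time: 34.83
tool_pos: [603.8, -329.6, 182.8]
eef_rot: [180.0, -0.2, 5.8]
contact_force: [-0.2, 0.4, 0.2]
finger_gap: 73.9
```

Emit:
move_arm(moves=[0,0,-0.25,0,0,0,0.2,0,0,-0.5,0,0,0,0.2,0,0,-0.75,0,0,0,0.2,-0.2,0,-1,0,0,0,0.2,-0.4,0,-1,0,0,0,0.2])

```text
time: 35.45
tool_pos: [570.8, -333.2, 262.8]
eef_rot: [179.9, -0.3, 5.8]
contact_force: [0.3, 0.4, 0.4]
finger_gap: 74.7
```

Run:
```python
from h import *
np.set_printoptions(precision=1,suppress=True)
x=np.array([np.cos(.1),np.sin(.1)]);o=np.array([591,-221])
s=observe();print(s['time'],s['tool_pos'],s['contact_force'],s['finger_gap'])
for c in ['scene','wrist','top']:
    p,d,K,T=grab(c,f'pics/{c}20.png');P=cloud(d,K,T).reshape(-1,3)
    for n,X,Y,z in [('meas',602,-330,169),('sqA',580,-110.5,135),('sqB',591,-220,135),('jar',423,76,111)]:
        q=P[(np.hypot(P[:,0]-X,P[:,1]-Y)<50)&(abs(P[:,2]-z)<4)]
        if len(q)>30: print(c,n,cv2.minEnclosingCircle(q[:,:2].astype(np.float32)),'z',np.median(q[:,2]),np.percentile(q[:,2],[5,95]))
    q=P[(P[:,0]>460)&(P[:,0]<533)&(P[:,1]>-375)&(P[:,1]<-75)&(P[:,2]>28)&(P[:,2]<36)]
    if len(q)>30: print(c,'tray',np.percentile((q[:,:2]-o)@x,[1,5,20]))
a=cv2.imread('pics/scene20.png');cv2.imwrite('pics/s20c.png',cv2.resize(a[80:340,170:430],None,fx=2.3,fy=2.3))
```

```text
35.45 [ 570.8 -333.2  262.8] [0.3 0.4 0.4] 74.66186638255509
scene meas ((603.4871215820312, -330.47308349609375), 28.97010612487793) z 169.6714531186674 [167.  172.2]
scene sqA ((580.1051025390625, -110.41776275634766), 36.31610870361328) z 135.65574719667097 [132.8 137.9]
scene sqB ((591.239013671875, -220.53433227539062), 36.0717887878418) z 135.76787621807586 [133.2 137.8]
scene jar ((423.2254638671875, 75.73076629638672), 30.488235473632812) z 110.57588779629828 [108.  112.7]
scene tray [-94.9 -94.6 -93.2]
wrist meas ((603.3193969726562, -330.655517578125), 26.87970542907715) z 167.79664454120143 [166.6 169. ]
wrist sqA ((581.5888671875, -111.78424072265625), 35.66766357421875) z 133.47501661056197 [132.2 134.7]
wrist sqB ((592.3726196289062, -221.24583435058594), 34.954071044921875) z 133.65630218663392 [132.4 134.9]
wrist jar ((424.1717224121094, 67.42359924316406), 28.52521514892578) z 108.22657448225311 [107.2 109.4]
wrist tray [-93.8 -93.6 -93.1]
top sqA ((579.6292114257812, -110.73462677001953), 35.01631164550781) z 134.3920527402547 [131.6 137.2]
top sqB ((590.2243041992188, -220.9012451171875), 35.58829116821289) z 134.52151240886224 [131.7 137.6]
top jar ((422.3013000488281, 75.02909851074219), 29.91386604309082) z 109.54635801503946 [107.4 112.4]
top tray [-95.8 -95.6 -94.9]
```

View pics/s20c.png

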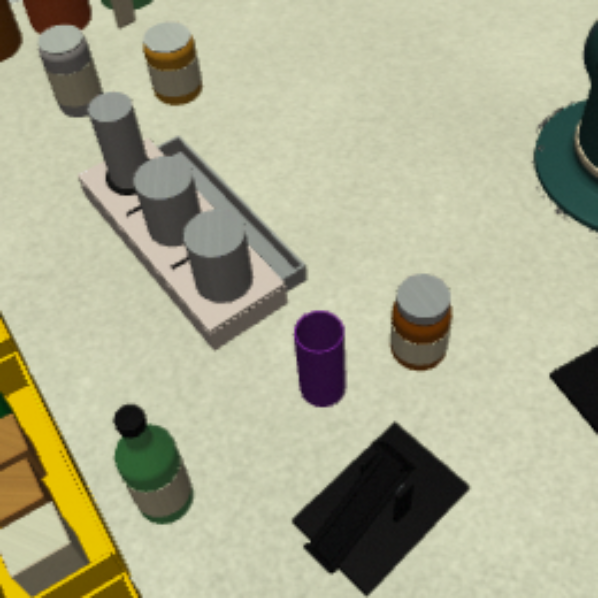

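View pics/wrist20.png

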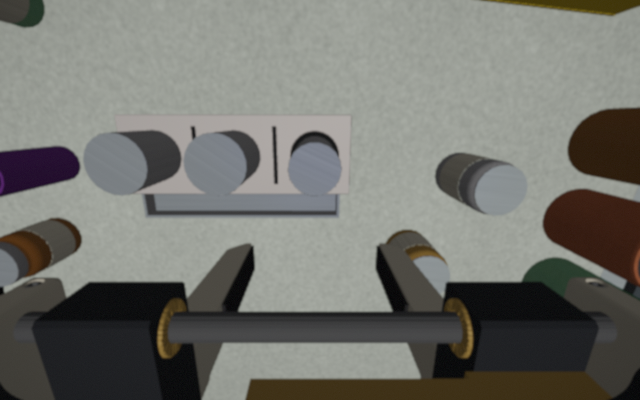

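The pictures show the measure mouth-down on the pad with its top at 169 mm, the tray home, and the bystanders unmoved. Handing in.

```bash
python3 -c "
from bench import *
print(job_done(),observe()['time'])"
```

```text
the job is handed in; nothing more can be done
the job is handed in; nothing more can be done
```

The tall measure is now mouth-down over the free peg, with the tray home and the cradle fully tipped, done in the order asked. I handed the job in at about 35.6 s.

**What I did**
- **Tray:** I pushed it home until the force rose to about 24 N against its stop.
- **Cradle:** I tipped it fully, to 30.2° below level with the measure still in it.
- **Measure:** I gripped it by its sides at the closed end, lifted it clear of the lip, turned it over and lowered it until it touched (about 5 N). Then I let go and rose clear.

**Last checks**
- **Measure:** it stands within about 1 mm of the pad centre. Its top is at 168–170 mm (169 expected) and looked level.
- **Tray:** its front stood 40 mm ahead of the deck edge when measured after the push, and it hadn't moved since.
- **Other things:** both squat measures and the jar are where they were in the scene and top cameras. I checked the bottle and the purple look-alike only by eye in the picture.
- **Robot:** it was clear of everything, with no contact force.

**What went wrong or disagreed**
- **First tray push:** it passed over the wall because the fingertips end about 34 mm short of the reported TCP. I allowed for that in every later move.
- **First cradle push:** it reached about 30 N because I pushed too fast, and left the cradle at its balance point (about 46°). A second, slower push finished it.
- **Jar reading:** in the last check the wrist camera put the jar about 8 mm off in y, at the edge of its view. The other two cameras show it unmoved.

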